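# Turn the dissecting instruments round in their rack

## Robot

A 6-joint arm with a two-finger parallel gripper is mounted at the origin on the work surface. World frame = base frame: x ahead of the robot, y to its left, z up, the work surface at z = 0. Lengths are in m, angles in rad, forces in N, time in s.
With the tool pointing down it reaches from about 0.375 to 0.975 m from the base axis. Payload 3.8 kg.
Tool frame: the origin (TCP) lies midway between the tips of the shut fingers; the grasp point (between the pads) lies 19 mm behind it; z points along the fingers, y is the line along which they close (so a half turn about z gives the same grasp; the last joint's range is limited). The gripper opens to 85 mm and grips with 20 to 120 N. Pads are 22 mm wide; open, the fingers measure 114 mm over their backs; the gripper's body (76 mm by 85 mm) begins 54 mm behind the grasp point. The pads swing forward as they close: fully open they stand 13 mm farther back than shut.
Start: joints at [1.194, 0.264, 1.604, -0, 1.274, -0.037], TCP at [0.225, 0.636, 0.231] pointing down, gripper open.
Joint ranges: [-2.63, 2.63], [-0.94, 2.18], [0.31, 2.57], [-1.31, 4.45], [0, 2.66], [-2.55, 2.55]. Speed limits (rad/s): [2.57, 2.57, 3.14, 3.14, 3.14, 3.14].

## Interface

Orientations are given as a rotation vector (axis times angle).
In Python, from workcell import bot gives the robot as it stands.
- The arm moves only by the tool servo_tool, never from a script. Its argument "series" is a list of rows, each a list of 7 numbers: the shift along the world's x, y, z in units of 0.15 m (1.0 is 0.15 m), then the turn, a rotation vector about the world's x, y, z in units of 180 degrees (1.0 is 180 degrees), then the closure, from 0 (fully open) to 1 (shut). A call has 1 to 20 rows; each row is the pose to reach, as a shift and turn from the pose commanded when the call began, turning the shorter way round; what a row does not reach only later rows make up. A row lasts 1/10 s, in which the tool goes at most 50 mm and 8.59 degrees, less where a joint would pass 70% of its speed; a pose out of reach is approached as far as the arm can. A call with a number of a shift or a turn outside -1 to 1 is refused whole. A call with a gripper value outside its range is refused whole. The fingers move at their own pace and stop on an object; "newtons" is the grip in N (left out, the last holds). Time passes only in rows, so rows that repeat a pose let the fingers close. It gives the time, the measured TCP pose, the force, the opening and the grip force at its end, in the units of the state.
- bot.read_state(): the state, without advancing time (a new reading comes with each control period).
- bot.read_camera(name): name is "side" or "top"; returns the picture (420x560x3 uint8, red, green, blue); there is no depth.
- bot.camera_info(name): a dict with "vertical_fov" (degrees; the focal length in pixels is half the picture's height over the tangent of half this angle, whatever the lens; pixels are square), "cx", "cy" (the principal point, pixels), "dist" ([k1, k2, p1, p2, k3] as OpenCV has them; the pictures are not rectified), "R" (3x3) and "t" (3): a world point X has camera coordinates R X + t. Camera axes: x right, y down, z forward; pixel columns grow to the right and rows downward; lengths in m; the calibration is good to about 2 mm. A picture is of the moment at which its call begins. camera_info takes no time and is no camera call.
- bot.finish_job(): hands the job in; it is judged then, once.
Trained networks look in the newest picture that a camera, given by its name, has taken for a name from the list of things; names that differ only in an ending like _2 or _b are one class to them, and where a whole thing is asked for, a point or a joint stands for the part that bears it (a point fixed in the world has none). Each returns a list of dicts, best first, with "score" (0 to 1); they miss things now and then, are a little off and sometimes report something else, mostly with a low value. They report only what shows in the picture. A call takes as long as a camera call. They do not tell look-alikes from the thing itself.
- bot.recognise(target, camera): "box" ([left, top, right, bottom] as shares, 0 to 1, of the picture: columns of its width, rows of its height, round what is visible of it).
- bot.trace(target, camera): "mask" (420x560 bool, what is visible of it) and "box" ([left, top, right, bottom] as shares, 0 to 1, of the picture: columns of its width, rows of its height, round what is visible of it).
- bot.mark_of(target, camera): "at" ([row, column] as shares, 0 to 1, of the picture: columns of its width, rows of its height: a listed point, or the origin of a listed thing).
The state is a dict: "time": time; "q": joint angles; "joint_vel": joint speeds; "joint_torque": joint torques, N m; "tool_pos": TCP position; "tcp_rot": TCP orientation; "wrist_force": force on the tool from outside, world axes, zero at the start; "torque": the same for the moment, N m; "width": opening from 0.0 (shut) to 1.0 (fully open); "grip_force": force on a finger pad.
Only numpy, scipy, OpenCV 4.12 (cv2) and the standard library are available. Lean on these libraries where they do the work, as an engineer would, in place of code of your own. Each camera call takes 0.05 s, during which the arm holds its last target. There are 200 camera calls.

## Task

Get the dissecting rack ready for the next class: swing the gate bar down, then turn round every instrument that has been put in handle first, so that its point is under the hood, fully home, with the handle out; do the sharpest first (scalpel, then needle, then forceps), and change your hold on each by pressing it into the spring clip and letting go, so that you can take it again by the tail. Put the spatula left on the bench into a free lane the same way round, blade in, and shut the gate bar. Leave the instruments that are already right, and the jar, dish and slide box, where they are.

Things in the scene. Friction and masses are not known exactly. Their poses are not given: they have to be found in the camera images.
- rack: Dark green instrument rack, 181 x 250 mm, fixed to the bench. Origin: under the middle of its base, at bench height; x points from the open gate side to the closed back, y across the lanes, z up. Six lanes run along x at y = -100, -60, -20, 20, 60 and 100 mm, for one instrument each; they slide freely along x. Some lanes are empty. The floor of the bare front part is 10 mm up.
- hood_mouth (a point): Middle of the mouth (x = 19 mm in the rack's frame, 60 mm up) of the point hood, clear-topped, that covers the lanes' back part. Each lane's opening there is 16 mm wide and 19 mm high (56 to 75 mm up); walls 24 mm thick between lanes; hood top 80 mm up. An instrument lies on supports 56 mm up, so its centre line is 60 mm up.
- hood_back (a point): Middle of the inner back wall of the hood (x = 85 mm in the rack's frame, 60 mm up). An instrument is home with its tip up to the back wall (a few mm off is fine) and its handle out in front, tail at about x = -80 mm. One put in the wrong way round has its tail at the back wall and its tip out in front.
- pins (a point): Middle of a row of six rest pins, one under the middle line of each lane in front of the hood, at x = -25 mm in the rack's frame: upright steel pins 7 mm thick, tops 56 mm up, that hold the instruments up in front. Fingers holding a handle pass on both sides of a pin, but only just: lift an instrument a few mm to draw it over them.
- gate (a joint): Gate bar of the rack, rad: a 10 mm round steel bar along the rack's y on two side arms. 0 = shut (as at the start): bar straight above its hinge, 60 mm up, 8 mm in front of the tails of instruments that are home, so none can be drawn out; it does not shut on one that sticks out. It swings down and away from the rack to the open stop at 1.35 (bar 24 mm up). Stiff: stays where it is left.
- gate_hinge (a point): Middle of the gate's hinge line, along the rack's y, at x = -93 mm in the rack's frame, 14 mm up. The bar and its red grips go round it at a radius of 46 mm. Turning it takes about 0.07 N m.
- gate_grip_left (a point): Middle of the red round grip, 10 mm thick and about 40 mm long, that carries the gate bar on beyond the side arm at the +y end, 156 mm from the rack's middle line. It goes round with the gate.
- gate_grip_right (a point): The same red grip at the -y end of the gate bar.
- clip_seat (a point): Spring clip on a grey foot (100 x 75 x 12 mm) fixed to the bench. Point: middle of the clip, on the centre line of an instrument clipped in, 58 mm up; x axis along that instrument (either way round will do), y across, z up. The clip is 22 mm long: a saddle between two sprung steel leaves that stand 24 mm above this point. Press a handle straight down (5 to 10 N) till it snaps on to the saddle.
- clip: The spring clip's body; origin: under the middle of its foot, axes as the clip seat. To take an instrument out pull straight up, about 5 N. On both sides of the clip the handle is free, with 46 mm of air under its centre line. Clipped 22 mm tailward of its middle, an instrument leaves handle to grip on both sides of the clip, and stays balanced there when let go.
- scalpel_1_mid (a point): Scalpel, blue plastic handle with five black rings near its front, 165 mm long: flat-sided handle 125 long, 10 wide, 8 high, then a flat steel blade 40 long, under 10 wide. Point: middle of its length, half-way up; x axis towards the tip. Tail at x = -82.5 mm, handle's front end at +42.5, tip at +82.5; balances at about -15. 25 to 50 g. May be absent; else in the rack, either way round.
- scalpel_2_mid (a point): Scalpel, blue plastic handle with five black rings near its front, 165 mm long: flat-sided handle 125 long, 10 wide, 8 high, then a flat steel blade 40 long, under 10 wide. Point: middle of its length, half-way up; x axis towards the tip. Tail at x = -82.5 mm, handle's front end at +42.5, tip at +82.5; balances at about -15. 25 to 50 g. May be absent; else in the rack, either way round.
- needle_1_mid (a point): Dissecting needle, brown wooden handle, brass ferrule, 165 mm long: flat-sided handle 125 long, 10 wide, 8 high, then a thin steel needle 40 long, under 10 wide. Point: middle of its length, half-way up; x axis towards the tip. Tail at x = -82.5 mm, handle's front end at +42.5, tip at +82.5; balances at about -15. 25 to 50 g. May be absent; else in the rack, either way round.
- needle_2_mid (a point): Dissecting needle, brown wooden handle, brass ferrule, 165 mm long: flat-sided handle 125 long, 10 wide, 8 high, then a thin steel needle 40 long, under 10 wide. Point: middle of its length, half-way up; x axis towards the tip. Tail at x = -82.5 mm, handle's front end at +42.5, tip at +82.5; balances at about -15. 25 to 50 g. May be absent; else in the rack, either way round.
- forceps_1_mid (a point): Shut steel forceps (rigid), dark joint at the tail, 165 mm long: flat-sided handle 125 long, 10 wide, 8 high, then a pair of tapering points 40 long, under 10 wide. Point: middle of its length, half-way up; x axis towards the tip. Tail at x = -82.5 mm, handle's front end at +42.5, tip at +82.5; balances at about -15. 25 to 50 g. May be absent; else in the rack, either way round.
- forceps_2_mid (a point): Shut steel forceps (rigid), dark joint at the tail, 165 mm long: flat-sided handle 125 long, 10 wide, 8 high, then a pair of tapering points 40 long, under 10 wide. Point: middle of its length, half-way up; x axis towards the tip. Tail at x = -82.5 mm, handle's front end at +42.5, tip at +82.5; balances at about -15. 25 to 50 g. May be absent; else in the rack, either way round.
- spatula_mid (a point): Spatula, orange plastic handle, 165 mm long: flat-sided handle 125 long, 10 wide, 8 high, then a narrow steel blade 40 long, under 10 wide. Point: middle of its length, half-way up; x axis towards the tip. Tail at x = -82.5 mm, handle's front end at +42.5, tip at +82.5; balances at about -15. 25 to 50 g. Left lying on the bench.
- jar: Bystander: amber glass specimen jar, 68 mm across, 110 mm high. Origin: centre of its underside.
- petri_dish: Bystander: empty glass dish, 90 mm across, 16 mm high. Origin: centre of its underside.
- slide_box: Bystander: shut green slide box with a blank paper label, 100 x 180 x 35 mm. Origin: centre of its underside.
There are look-alikes about, which are no part of the job. Leave any green or purple look-alike of the part that bears spatula_mid alone. Leave any turquoise look-alike of the part that bears scalpel_1_mid alone.

How it is judged:
By the outcome, as a careful person would: the job done as asked, in the order asked, and still so for the second after the job is handed in, with the robot touching nothing.
Of scalpel_1, needle_1, forceps_1 only 2 to 3 are there at a start; the rules pass over those that are not, and their reading is None.
Of scalpel_2, needle_2, forceps_2 only 1 to 2 are there at a start; the rules pass over those that are not, and their reading is None.
At some moment in a run one of spatula may be knocked a few centimetres aside while the robot is not near it.
It also fails if it takes over 210 s, if anything falls off the work surface, if the arm or the gripper's body presses on something with over 40 N, if the wrist force passes 120 N, or if a joint passes its speed limit or range.

## Working session

There is one attempt and no reset: what is moved stays moved. The work goes in short steps, Python scripts to look and compute and a tool call to move; the robot and the scene stay as the last step left them, time stands still between calls to the robot, and variables do not carry over. Pictures are saved under pics/ and viewed, at most 14 in all, crops included, and the job is handed in when it is done.

Besides the shell and the picture viewer there is one more tool, called after ">>>" in YAML: its name, and indented under it one key for each argument. servo_tool: Moves the arm, as the interface text tells. Shifts and turns lie within -1 to 1; 1 stands for 0.15 m of shift or 180 degrees of turn. Its arguments: {"type":"object","properties":{"series":{"type":"array","items":{"type":"array","items":{"type":"number"}}},"newtons":{"type":"number"}},"required":["series"]}

```bash
mkdir -p pics; ls; cat > h.py <<'E'
import numpy as np,cv2,sys
from workcell import bot
def cam(n):
    i=bot.camera_info(n);f=210/np.tan(np.radians(i["vertical_fov"])/2)
    K=np.array([[f,0,i["cx"]],[0,f,i["cy"]],[0,0,1.]]);return K,np.array(i["dist"],float),np.array(i["R"]),np.array(i["t"])
def ray(n,rc,z):  # pixel row,col -> world at height z
    K,d,R,t=cam(n);u=cv2.undistortPoints(np.array([[[rc[1],rc[0]]]],float),K,d)[0,0]
    v=R.T@np.array([u[0],u[1],1]);c=-R.T@t;return c+v*(z-c[2])/v[2]
def proj(n,X):
    K,d,R,t=cam(n);p=cv2.projectPoints(np.array([X],float),cv2.Rodrigues(R)[0],t,K,d)[0][0,0];return p[::-1]
def shot(n,f):
    im=bot.read_camera(n);cv2.imwrite("pics/"+f,im[:,:,::-1]);return im
E
python3 - <<'E'
from h import *
for n in("side","top"):
    im=shot(n,n+"0.png");print(n,cam(n)[0][0,0],(-cam(n)[2].T@cam(n)[3]).round(3))
    for k in["rack","hood_mouth","hood_back","pins","gate_hinge","gate_grip_left","gate_grip_right","clip_seat","clip","spatula_mid","scalpel_1_mid","needle_1_mid","forceps_1_mid","jar","petri_dish","slide_box"]:
        z={"rack":0,"hood_mouth":.06,"hood_back":.06,"pins":.056,"gate_hinge":.014,"gate_grip_left":.06,"gate_grip_right":.06,"clip_seat":.058,"clip":0,"spatula_mid":.004}.get(k,.06 if"_mid"in k else 0)
        print(k,[(round(r["score"],2),(np.array(r["at"])*[420,560]).round().tolist(),ray(n,np.array(r["at"])*[420,560],z)[:2].round(3).tolist()) for r in bot.mark_of(k,n)[:4]])
print(bot.read_state())
E
```

```text
pics
side 468.5928337053462 [0.33  0.82  0.982]
rack [(0.71, [271.0, 265.0], [0.571, 0.139]), (0.5, [124.0, 291.0], [0.669, -0.495]), (0.27, [317.0, 294.0], [0.466, 0.249])]
hood_mouth [(0.58, [256.0, 262.0], [0.578, 0.137])]
hood_back [(0.8, [251.0, 233.0], [0.652, 0.142])]
pins [(0.69, [259.0, 285.0], [0.521, 0.129])]
gate_hinge [(0.8, [272.0, 308.0], [0.462, 0.122])]
gate_grip_left [(0.72, [317.0, 293.0], [0.46, 0.285]), (0.51, [123.0, 293.0], [0.644, -0.42])]
gate_grip_right [(0.66, [216.0, 315.0], [0.482, -0.03])]
clip_seat [(0.88, [170.0, 318.0], [0.514, -0.215])]
clip [(0.79, [180.0, 320.0], [0.509, -0.234])]
spatula_mid [(0.73, [164.0, 216.0], [0.844, -0.218]), (0.62, [173.0, 277.0], [0.643, -0.227]), (0.44, [221.0, 213.0], [0.762, 0.015])]
scalpel_1_mid [(0.53, [333.0, 363.0], [0.303, 0.283]), (0.48, [226.0, 282.0], [0.557, 0.028])]
needle_1_mid [(0.44, [289.0, 260.0], [0.554, 0.232]), (0.34, [185.0, 319.0], [0.497, -0.151])]
forceps_1_mid [(0.48, [262.0, 267.0], [0.562, 0.153])]
jar [(0.56, [123.0, 290.0], [0.675, -0.498])]
petri_dish [(0.94, [146.0, 361.0], [0.411, -0.436]
[... 1258 characters left out ...]
, 224.0], [0.579, 0.16])]
{'time': 1.7, 'q': array([ 1.19413612e+00,  2.63899920e-01,  1.60400894e+00, -2.15250725e-05,
        1.27368318e+00, -3.69143147e-02]), 'joint_vel': array([-0.00012663,  0.00076575,  0.0009532 , -0.00046755,  0.00087177,
       -0.00021103]), 'joint_torque': array([ 8.55488743e-04, -5.15048504e+01, -3.67712152e+01, -3.28339127e-05,
        1.15908995e-03,  5.60983366e-06]), 'tool_pos': array([0.22495814, 0.63640645, 0.23127494]), 'tcp_rot': array([ 5.31095447e-01,  3.09635506e+00, -5.69620333e-06]), 'wrist_force': array([ 0.53699312, -1.43390996, -0.10514365]), 'torque': array([ 0.04669812, -0.05208676,  0.04155851]), 'grip_force': 0.0, 'width': 0.9967090299017927}
```

```bash
python3 - <<'E'
import cv2
a=cv2.imread("pics/top0.png");cv2.imwrite("pics/top0c.png",cv2.resize(a[130:330,150:400],None,fx=3,fy=3,interpolation=cv2.INTER_CUBIC))
a=cv2.imread("pics/side0.png");cv2.imwrite("pics/side0c.png",cv2.resize(a[190:350,190:400],None,fx=3.7,fy=3.7,interpolation=cv2.INTER_CUBIC))
E
```

```text
(no output)
```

View pics/top0.png

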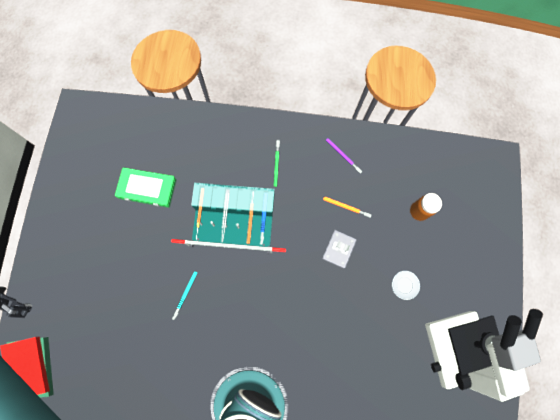

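View pics/top0c.png

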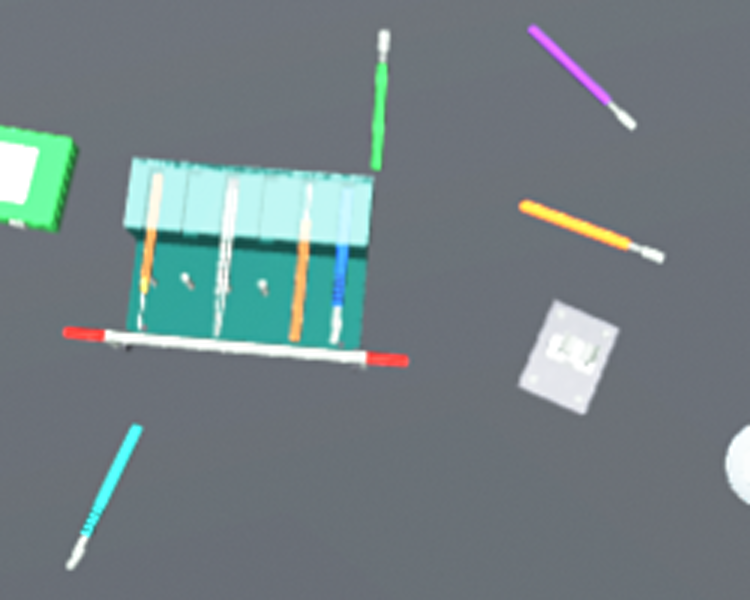

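View pics/side0c.png

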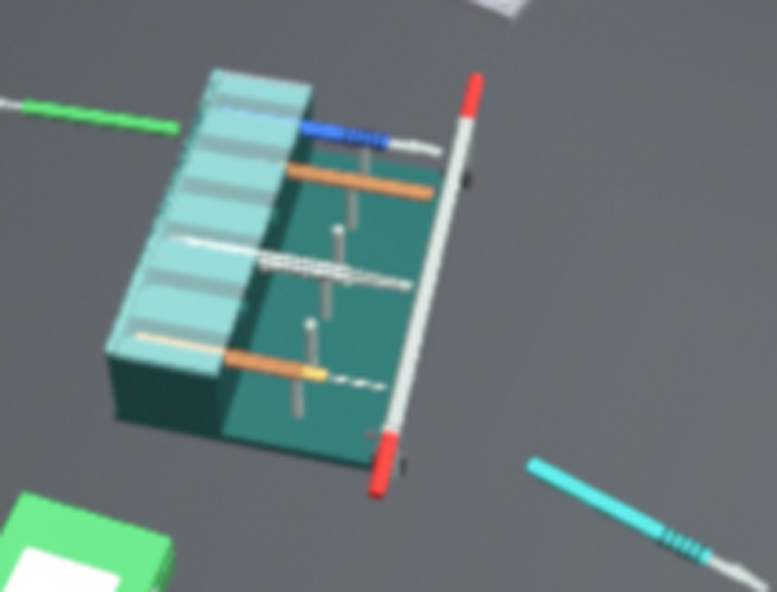

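The top view shows, from right to left: a scalpel blade-out in lane -100, a needle handle-out in lane -60, an empty lane, forceps in lane 20, an empty lane, and a needle point-out in lane 100. The gate grips are at about (244,178) and (250,281), the clip at (243,340), and the orange spatula at (208,347), with the green, purple and turquoise look-alikes lying around. The side view agrees. The forceps look tip-out, but I'll check that closer.

```bash
cat >> h.py <<'E'
def wpts(n,m,z):
    r,c=np.nonzero(m);K,d,R,t=cam(n)
    u=cv2.undistortPoints(np.stack([c,r],1).astype(float)[:,None],K,d)[:,0]
    v=np.c_[u,np.ones(len(u))]@R;C=-R.T@t;return (C+v*((z-C[2])/v[:,2])[:,None])[:,:2]
def line(p):
    p=np.asarray(p);m=p.mean(0);w,V=np.linalg.eigh(np.cov((p-m).T));v=V[:,1];v=v if v[0]>0 else -v
    s=(p-m)@v;return m.round(4).tolist(),round(float(np.degrees(np.arctan2(v[1],v[0]))),1),(s.min().round(3),s.max().round(3)),len(p)
def colour(im,lo,hi):
    h=cv2.cvtColor(im,cv2.COLOR_RGB2HSV);return cv2.inRange(h,np.array(lo),np.array(hi))
def blobs(m,n,z,amin=15):
    k,l,s,c=cv2.connectedComponentsWithStats(m,connectivity=8)
    return [(c[i].round(1).tolist(),line(wpts(n,l==i,z))) for i in range(1,k) if s[i,4]>=amin]
E
python3 - <<'E'
from h import *
for n in("side","top"):
    im=cv2.imread(f"pics/{n}0.png")[:,:,::-1].copy();print(n)
    for nm,lo,hi,z in[("red",(0,180,120),(4,255,255),.06),("blue",(103,120,60),(125,255,255),.062),("brown",(7,110,80),(16,255,255),.062),("orange",(14,170,150),(23,255,255),.005),("foot",(100,0,140),(140,45,255),.012)]:
        for b in blobs(colour(im,lo,hi),n,z):
            if 130<b[0][0]<400 and 100<b[0][1]<340: print(nm,b)
a=cv2.imread("pics/side0.png")[225:290,225:315];b=cv2.imread("pics/top0.png")[180:255,190:280]
A=cv2.resize(a,(720,520//1),interpolation=cv2.INTER_LANCZOS4)
cv2.imwrite("pics/z1.png",A)
c=cv2.imread("pics/top0.png")[225:275,315:365];cv2.imwrite("pics/z2.png",np.hstack([cv2.resize(b,(420,350),interpolation=cv2.INTER_LANCZOS4),cv2.resize(c,(350,350),interpolation=cv2.INTER_LANCZOS4)]))
E
```

```text
side
red ([292.3, 316.5], ([0.4618, 0.2836], -85.3, (np.float64(-0.017), np.float64(0.02)), 26))
blue ([281.7, 225.9], ([0.5567, 0.0309], 2.7, (np.float64(-0.033), np.float64(0.03)), 105))
brown ([290.0, 119.4], ([0.6577, -0.4355], -75.8, (np.float64(-0.065), np.float64(0.073)), 412))
brown ([135.2, 145.5], ([1.0939, -0.1767], -51.5, (np.float64(-0.126), np.float64(0.133)), 3011))
brown ([272.0, 175.8], ([0.6365, -0.1509], 76.4, (np.float64(-0.064), np.float64(0.058)), 87))
brown ([286.6, 238.9], ([0.533, 0.0705], 2.2, (np.float64(-0.051), np.float64(0.049)), 113))
brown ([260.6, 288.0], ([0.5523, 0.2313], 2.0, (np.float64(-0.026), np.float64(0.024)), 73))
foot ([366.9, 139.0], ([0.3987, -0.4621], -55.8, (np.float64(-0.05), np.float64(0.044)), 70))
foot ([348.3, 143.3], ([0.4544, -0.4228], -60.2, (np.float64(-0.026), np.float64(0.024)), 20))
foot ([319.9, 181.9], ([0.5052, -0.2147], -11.0, (np.float64(-0.051), np.float64(0.058)), 484))
top
red ([177.3, 240.6], ([0.4616, 0.2804], -88.5, (np.float64(-0.017), np.float64(0.018)), 29))
red ([279.2, 248.9], ([0.4767, -0.0328], 87.1, (np.float64(-0.014), np.float64(0.019)), 18))
blue ([262.9, 222.2], ([0.5523, 0.0271], 2.0, (np.float64(-0.028), np.float64(0.033)), 57))
brown ([199.3, 213.7], ([0.5537, 0.2268], 3.4, (np.float64(-0.023), np.float64(0.022)), 31))
brown ([250.5, 226.0], ([0.5357, 0.0634], 3.6, (np.float64(-0.028), np.float64(0.028)), 19))
foot ([338.6, 249.3], ([0.5063, -0.2207], -15.8, (np.float64(-0.05), np.float64(0.056)), 622))
```

View pics/z1.png

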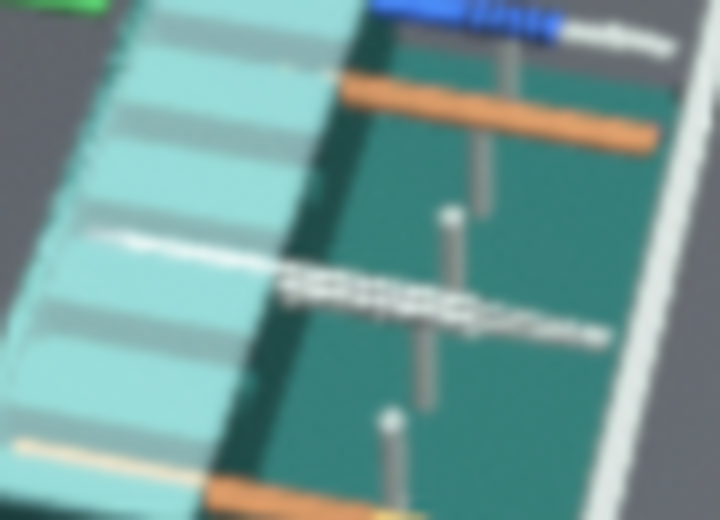

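View pics/z2.png

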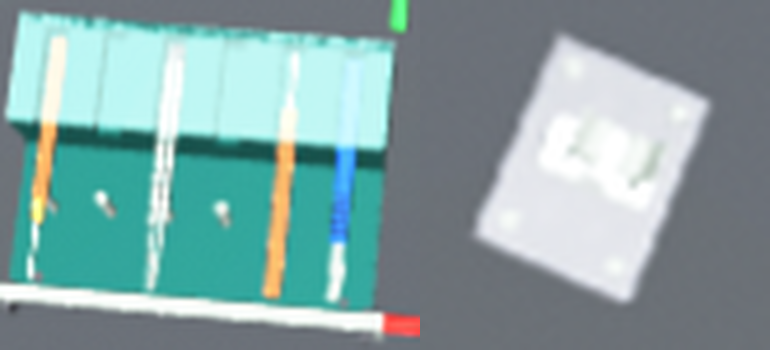

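```bash
python3 - <<'E'
from h import *
yaw=np.radians(3)
for n in("side","top"):
    im=cv2.imread(f"pics/{n}0.png")[:,:,::-1].copy();print(n)
    hsv=cv2.cvtColor(im,cv2.COLOR_RGB2HSV)
    # pixels within 10mm of the guessed bar line at z=.06
    m=np.zeros((420,560),np.uint8)
    a=proj(n,[.462,.281,.06]);b=proj(n,[.477,-.032,.06])
    cv2.line(m,tuple(int(v) for v in a[::-1]),tuple(int(v) for v in b[::-1]),255,9)
    bright=(((hsv[:,:,1]<45)&(hsv[:,:,2]>150))|(((hsv[:,:,0]<5)|(hsv[:,:,0]>175))&(hsv[:,:,1]>150))).astype(np.uint8)*255
    p=wpts(n,(m>0)&(bright>0),.06);print("bar",line(p))
    f=colour(im,(95,0,125),(150,60,255));k,l,s,c=cv2.connectedComponentsWithStats(f)
    i=l[tuple(int(v) for v in proj(n,[.505-.03,-.215,.012]))]
    for mm in[(l==i)]:
        p=wpts(n,mm,.012);r=cv2.minAreaRect((p*1000).astype(np.float32));print("foot",r,s[i,4]);print(cv2.boxPoints(r).round().tolist())
    for nm in("pins",):
        pass
    # lane instruments fitted: perpendicular offset
    for X in([.5567,.0309],):pass
E
```

```text
side
bar ([0.4676, 0.1347], -87.3, (np.float64(-0.158), np.float64(0.184)), 483)
foot ((505.6614685058594, -224.54483032226562), (93.09669494628906, 108.86099243164062), 72.95429992675781) 608
[[440.0, -253.0], [544.0, -285.0], [571.0, -196.0], [467.0, -164.0]]
top
bar ([0.4679, 0.1255], -87.3, (np.float64(-0.172), np.float64(0.17)), 442)
foot ((508.56842041015625, -222.3252410888672), (81.22472381591797, 107.42446899414062), 72.86068725585938) 679
[[445.0, -245.0], [548.0, -277.0], [572.0, -199.0], [469.0, -168.0]]
```

The forceps are thick in the hood and thin at the front, so they are tip-out and need turning. The pale thin end of the lane -60 needle is in the hood, so that one is right. The foot and the clip seat disagree by about 1 cm, so I'll overlay the two hypotheses.

```bash
python3 - <<'E'
from h import *
out=[]
yaw=np.radians(-17.1);u=np.array([np.cos(yaw),np.sin(yaw)]);v=np.array([-u[1],u[0]])
for n,(r0,c0) in(("top",(225,315)),("side",(150,292))):
    im=cv2.imread(f"pics/{n}0.png");k=9;A=cv2.resize(im[r0:r0+44,c0:c0+44],None,fx=k,fy=k,interpolation=cv2.INTER_CUBIC);B=A.copy()
    def poly(o,xs,z,col):
        P=[proj(n,[*(np.array(o)+u*x+v*y),z]) for x,y in xs]
        cv2.polylines(B,[np.array([[(p[1]-c0+.5)*k,(p[0]-r0+.5)*k] for p in P],np.int32)],True,col,1)
    R=lambda a,b:[(a,b),(-a,b),(-a,-b),(a,-b)]
    o=(.5095,-.2233);poly(o,R(.05,.0375),.012,(0,0,255));poly(o,R(.011,.008),.082,(0,160,0));poly(o,R(.011,.008),.054,(255,0,0))
    out.append(np.hstack([A,B]))
cv2.imwrite("pics/clip.png",cv2.resize(np.vstack(out),(590,590)))
E
```

```text
(no output)
```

View pics/clip.png

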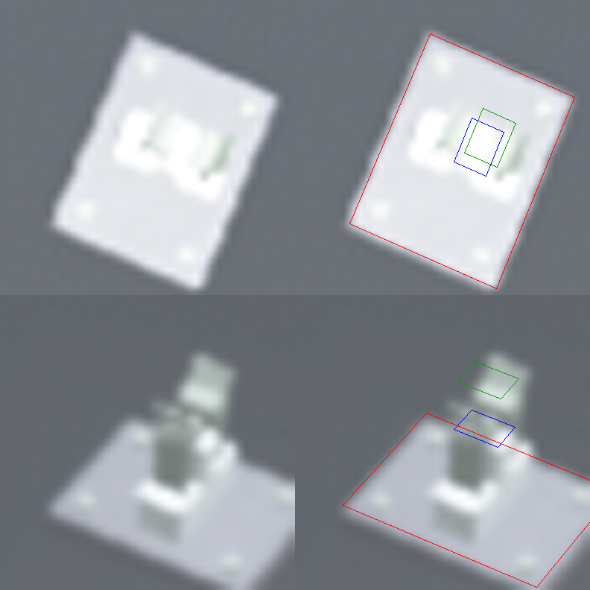

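The foot outline fits both views at (0.5095, -0.2233) with yaw -17°, and the leaves sit symmetrically over it, so I take the seat to be there. Next is the gate's left grip, at (0.461, 0.280).

>>> servo_tool:
  series:
    - [1,-1,0,0,0,-0.377,0.6]
    - [1,-1,0,0,0,-0.377,0.6]
    - [1,-1,0,0,0,-0.377,0.6]
    - [1,-1,0,0,0,-0.377,0.6]
    - [1,-1,0,0,0,-0.377,0.6]
    - [1,-1,0,0,0,-0.377,0.6]
    - [1,-1,0,0,0,-0.377,0.6]
    - [1,-1,0,0,0,-0.377,0.6]
    - [1,-1,0,0,0,-0.377,0.6]
  newtons: 30

```text
time: 2.6
tool_pos: [0.3751, 0.4863, 0.2314]
tcp_rot: [-2.17, -2.272, -0.0]
wrist_force: [-0.9, 0.0, -0.3]
width: 0.4
grip_force: 0.0
```

>>> servo_tool:
  series:
    - [0.571,-1,-0.5,0,0,0,0.6]
    - [0.571,-1,-0.5,0,0,0,0.6]
    - [0.571,-1,-0.5,0,0,0,0.6]
    - [0.571,-1,-0.5,0,0,0,0.6]
    - [0.571,-1,-0.5,0,0,0,0.6]

```text
time: 3.1
tool_pos: [0.4606, 0.3319, 0.1534]
tcp_rot: [2.169, 2.272, -0.009]
wrist_force: [0.1, -0.2, -0.2]
width: 0.402
grip_force: 0.0
```

>>> servo_tool:
  series:
    - [0,-0.373,0,0,0,0,0.6]
    - [0,-0.373,0,0,0,0,0.6]
    - [0,-0.373,0,0,0,0,0.6]
    - [0,-0.373,0,0,0,0,0.6]

```text
time: 3.5
tool_pos: [0.461, 0.2816, 0.157]
tcp_rot: [-2.168, -2.274, -0.003]
wrist_force: [-0.1, 1.2, 0.2]
width: 0.398
grip_force: 0.0
```

>>> servo_tool:
  series:
    - [0,0,-0.3,0,0,0,0.6]
    - [0,0,-0.6,0,0,0,0.6]
    - [0,0,-0.72,0,0,0,0.6]
    - [0,0,-0.72,0,0,0,0.6]
    - [0,0,-0.72,0,0,0,1]
    - [0,0,-0.72,0,0,0,1]
    - [0,0,-0.72,0,0,0,1]
    - [0,0,-0.72,0,0,0,1]

```text
time: 4.3
tool_pos: [0.4604, 0.2819, 0.0499]
tcp_rot: [-2.168, -2.271, -0.002]
wrist_force: [-3.9, 3.5, -1.7]
width: 0.104
grip_force: 29.2
```

>>> servo_tool:
  series:
    - [-0.046,-0.002,-0.003,0,0,0,1]
    - [-0.091,-0.004,-0.014,0,0,0,1]
    - [-0.133,-0.006,-0.03,0,0,0,1]
    - [-0.173,-0.008,-0.053,0,0,0,1]
    - [-0.209,-0.01,-0.083,0,0,0,1]
    - [-0.24,-0.011,-0.116,0,0,0,1]
    - [-0.266,-0.0125,-0.154,0,0,0,1]
    - [-0.286,-0.0135,-0.195,0,0,0,1]
    - [-0.3,-0.014,-0.243,0,0,0,1]
    - [-0.3,-0.014,-0.243,0,0,0,1]

```text
time: 5.3
tool_pos: [0.4165, 0.2799, 0.0135]
tcp_rot: [2.169, 2.272, 0.006]
wrist_force: [-1.6, 4.1, 0.1]
width: 0.099
grip_force: 32.6
```

>>> servo_tool:
  series:
    - [0,0,0,0,0,0,0.6]
    - [0,0,0,0,0,0,0.6]
    - [0,0,0,0,0,0,0.6]
    - [0,0,0.3,0,0,0,0.6]
    - [0,0,0.6,0,0,0,0.6]
    - [0,0,0.9,0,0,0,0.6]
    - [0,0,0.9,0,0,0,0.6]

```text
time: 6.0
tool_pos: [0.4204, 0.2809, 0.1544]
tcp_rot: [2.167, 2.27, 0.021]
wrist_force: [1.0, 0.6, 0.4]
width: 0.399
grip_force: 0.0
```

>>> servo_tool:
  series:
    - [0.915,-1,0.1,0,0,0.5,0.7]
    - [0.915,-1,0.1,0,0,0.5,0.7]
    - [0.915,-1,0.1,0,0,0.5,0.7]
    - [0.915,-1,0.1,0,0,0.5,0.7]
    - [0.915,-1,0.1,0,0,0.5,0.7]
    - [0.915,-1,0.1,0,0,0.5,0.7]
    - [0.915,-1,0.1,0,0,0.5,0.7]
    - [0.915,-1,0.1,0,0,0.5,0.7]
    - [0.915,-1,0.1,0,0,0.5,0.7]
    - [0.915,-1,0.1,0,0,0.5,0.7]
    - [0.915,-1,0.1,0,0,0.5,0.7]
    - [0.915,-1,0.1,0,0,0.5,0.7]

```text
time: 7.2
tool_pos: [0.5524, 0.128, 0.1609]
tcp_rot: [0.073, -3.139, 0.001]
wrist_force: [0.3, -0.0, -0.1]
width: 0.301
grip_force: 0.0
```

>>> servo_tool:
  series:
    - [0,-0.33,0,0,0,0,0.7]
    - [0,-0.677,0,0,0,0,0.7]
    - [0,-0.677,0,0,0,0,0.7]
    - [0,-0.677,0,0,0,0,0.7]
    - [0,-0.677,0,0,0,0,0.7]

```text
time: 7.7
tool_pos: [0.5527, 0.0273, 0.1615]
tcp_rot: [0.071, -3.14, -0.001]
wrist_force: [-0.6, 0.8, -0.6]
width: 0.301
grip_force: 0.0
```

```bash
cat >> h.py <<'E'
yr=np.radians(2.7);U=np.array([np.cos(yr),np.sin(yr)]);V=np.array([-U[1],U[0]]);X0,Y0=.5664,.102
def P(X,Y): return U*(X0+X/1e3)+V*(Y0+Y/1e3)
def st():
    s=bot.read_state();r=cv2.Rodrigues(np.array(s["tcp_rot"]))[0];p=s["tool_pos"]
    XY=np.array([U@p[:2]-X0,V@p[:2]-Y0])*1e3
    print("t",s["time"],"p",p.round(4),"rackXY",XY.round(1),"yawy",np.degrees(np.arctan2(r[1,1],r[0,1])).round(2),"tilt",np.degrees(np.arccos(-r[2,2])).round(2),"q6",s["q"][5].round(2),"F",s["wrist_force"].round(1),"M",s["torque"].round(2),"w",(s["width"]*85).round(1),"g",s["grip_force"]);return s
def to(x,y,z=None,yaw=None):
    s=bot.read_state();p=s["tool_pos"];r=cv2.Rodrigues(np.array(s["tcp_rot"]))[0];a=np.degrees(np.arctan2(r[1,1],r[0,1]))
    print("shift",((np.array([x,y,p[2] if z is None else z])-p)/.15).round(3),"turn",None if yaw is None else round((yaw-a)/180,3))
E
python3 - <<'E'
from h import *
st();to(*P(-12.5,-100),.048,92.7)
im=shot("side","s1.png");cv2.imwrite("pics/s1c.png",cv2.resize(im[150:360,190:400,::-1],None,fx=2.8,fy=2.8,interpolation=cv2.INTER_CUBIC))
E
```

```text
Traceback (most recent call last):
  File "h.py", line 30, in st
    print("t",s["time"],"p",p.round(4),"rackXY",XY.round(1),"yawy",np.degrees(np.arctan2(r[1,1],r[0,1])).round(2),"tilt",np.degrees(np.arccos(-r[2,2])).round(2),"q6",s["q"][5].round(2),"F",s["wrist_force"].round(1),"M",s["torque"].round(2),"w",(s["width"]*85).round(1),"g",s["grip_force"]);return s
                                                                                                                                                                                                                                                    ^^^^^^^^^^^^^^^^^^^^^
AttributeError: 'float' object has no attribute 'round'
```

```bash
sed -i 's/(s\["width"\]\*85).round(1)/round(s["width"]*85,1)/' h.py
python3 - <<'E'
from h import *
st();to(*P(-12.5,-100),.048,92.7)
im=shot("side","s1.png");cv2.imwrite("pics/s1c.png",cv2.resize(im[150:360,190:400,::-1],None,fx=2.8,fy=2.8,interpolation=cv2.INTER_CUBIC))
E
```

```text
t 7.7 p [0.5527 0.0273 0.1615] rackXY [ -13.  -100.7] yawy 92.58 tilt 0.04 q6 -1.61 F [-0.6  0.8 -0.6] M [-0.03  0.   -0.04] w 25.6 g 0.0
shift [ 0.003  0.005 -0.757] turn 0.001
```

View pics/s1c.png

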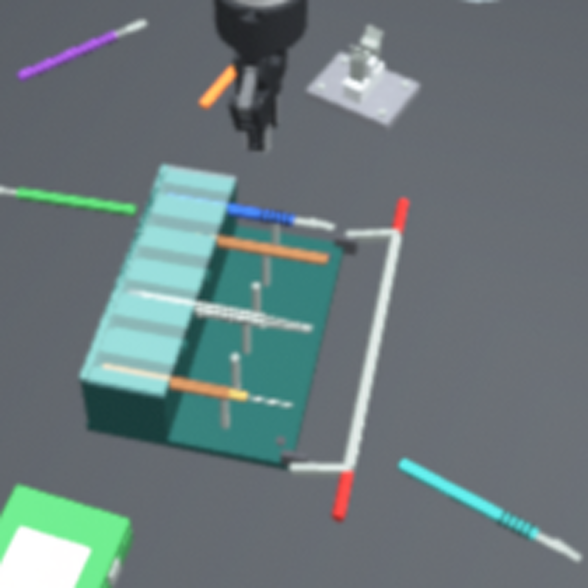

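The gate is down: the bar is lying at crop (372,340), in front of the rack. The gripper is above the scalpel's lane.

>>> servo_tool:
  series:
    - [0,0,-0.3,0,0,0,0.72]
    - [0,0,-0.6,0,0,0,0.72]
    - [0,0,-0.757,0,0,0,0.72]
    - [0,0,-0.757,0,0,0,0.72]
    - [0,0,-0.757,0,0,0,0.72]
    - [0,0,-0.757,0,0,0,1]
    - [0,0,-0.757,0,0,0,1]
    - [0,0,-0.757,0,0,0,1]
    - [0,0,-0.757,0,0,0,1]
  newtons: 60

```text
time: 8.65
tool_pos: [0.5548, 0.0271, 0.0505]
tcp_rot: [-0.073, 3.137, 0.001]
wrist_force: [0.4, 1.4, 5.9]
width: 0.096
grip_force: 61.5
```

```bash
python3 -c "
from h import *
st()"
```

```text
t 8.65 p [0.5548 0.0271 0.0505] rackXY [ -10.9 -101.1] yawy 92.65 tilt 0.24 q6 -1.61 F [0.4 1.4 5.9] M [0.31 0.02 0.01] w 8.1 g 61.45908236503601
```

>>> servo_tool:
  series:
    - [0,0,0.02,0,0,0,1]
    - [0,0,0.04,0,0,0,1]
    - [-0.05,-0.002,0.04,0,0,0,1]
    - [-0.12,-0.006,0.04,0,0,0,1]
    - [-0.2,-0.009,0.04,0,0,0,1]
    - [-0.3,-0.014,0.04,0,0,0,1]
    - [-0.4,-0.019,0.04,0,0,0,1]
    - [-0.5,-0.024,0.04,0,0,0,1]
    - [-0.6,-0.028,0.04,0,0,0,1]
    - [-0.6,-0.028,0.04,0,0,0,1]
  newtons: 90

```text
time: 9.65
tool_pos: [0.4583, 0.0225, 0.0526]
tcp_rot: [0.073, -3.135, -0.0]
wrist_force: [-0.1, 0.2, -1.2]
width: 0.082
grip_force: 88.4
```

```bash
python3 -c "
from h import *
st();im=shot('top','a1.png')
b=blobs(colour(im,(103,120,60),(125,255,255)),'top',.066,8);print(b)
im=shot('side','a2.png')
b=blobs(colour(im,(103,120,60),(125,255,255)),'side',.066,8);print(b)
"
```

```text
t 9.65 p [0.4583 0.0225 0.0526] rackXY [-107.6 -101.1] yawy 92.67 tilt 0.33 q6 -1.62 F [-0.1  0.2 -1.2] M [-0.01  0.07  0.03] w 7.0 g 88.36881637573242
[([260.4, 260.9], ([0.4328, 0.0187], -67.8, (np.float64(-0.005), np.float64(0.005)), 11))]
[([298.2, 227.4], ([0.5129, 0.0282], 2.7, (np.float64(-0.037), np.float64(0.039)), 125)), ([326.0, 231.8], ([0.4399, 0.0239], -6.6, (np.float64(-0.011), np.float64(0.012)), 32))]
```

>>> servo_tool:
  series:
    - [0,0,0.3,0,0,0,1]
    - [0,0,0.5,0,0,0,1]
    - [0.03,-0.3,0.5,0,0,-0.04,1]
    - [0.06,-0.6,0.5,0,0,-0.08,1]
    - [0.09,-0.8,0.5,0,0,-0.11,1]
    - [0.09,-0.8,0.5,0,0,-0.11,1]
    - [0.09,-0.8,0.5,0,0,-0.11,1]

```text
time: 10.45
tool_pos: [0.4766, -0.0979, 0.1291]
tcp_rot: [-0.469, -3.106, -0.001]
wrist_force: [0.3, -0.8, -0.1]
width: 0.083
grip_force: 88.4
```

>>> servo_tool:
  series:
    - [0.015,-0.3,0,0,0,0,1]
    - [0.031,-0.6,0,0,0,0,1]
    - [0.031,-0.771,0,0,0,0,1]
    - [0.031,-0.771,0,0,0,0,1]
    - [0.031,-0.771,0,0,0,0,1]
    - [0.031,-0.771,0,0,0,0,1]

```text
time: 11.05
tool_pos: [0.4809, -0.2114, 0.1289]
tcp_rot: [-0.465, -3.106, -0.001]
wrist_force: [0.5, -0.4, -1.2]
width: 0.083
grip_force: 88.5
```

```bash
python3 -c "
from h import *
st();to(.4765,-.2132,None,72.9)
for n in('top','side'):
  im=shot(n,'b'+n+'.png')
  print(blobs(colour(im,(103,120,60),(125,255,255)),n,.138,6))
a=cv2.imread('pics/btop.png')[195:275,290:370];b=cv2.imread('pics/bside.png')[120:200,270:350]
cv2.imwrite('pics/b.png',cv2.resize(np.hstack([a,b]),None,fx=5,fy=5,interpolation=cv2.INTER_CUBIC))
"
```

```text
t 11.05 p [ 0.4809 -0.2114  0.1289] rackXY [ -96.  -335.8] yawy 72.97 tilt 0.08 q6 -1.74 F [ 0.5 -0.4 -1.2] M [-0.03  0.03  0.02] w 7.1 g 88.48451256752014
shift [-0.029 -0.012  0.   ] turn -0.0
[([340.2, 258.0], ([0.4617, -0.2074], -18.4, (np.float64(-0.01), np.float64(0.011)), 22))]
[([314.4, 145.2], ([0.5306, -0.2273], -16.9, (np.float64(-0.039), np.float64(0.043)), 112)), ([337.0, 153.8], ([0.4607, -0.2062], -29.3, (np.float64(-0.01), np.float64(0.011)), 26))]
```

View pics/b.png

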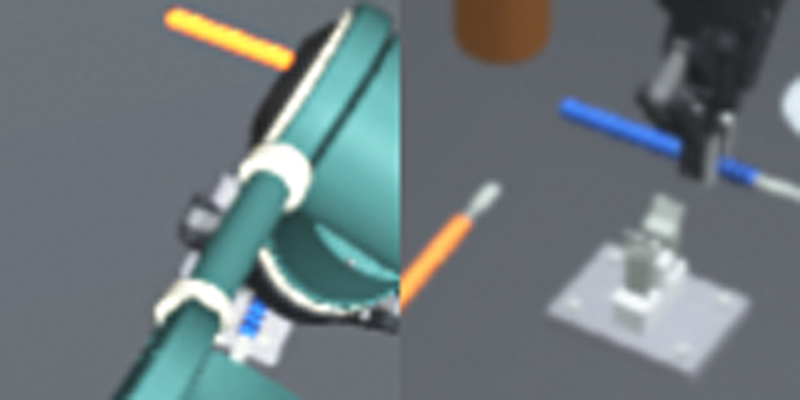

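>>> servo_tool:
  series:
    - [-0.029,-0.012,-0.1,0,0,0,1]
    - [-0.029,-0.012,-0.25,0,0,0,1]
    - [-0.029,-0.012,-0.3,0,0,0,1]
    - [-0.029,-0.012,-0.3,0,0,0,1]
  newtons: 110

```text
time: 11.55
tool_pos: [0.4754, -0.2134, 0.0829]
tcp_rot: [-0.466, -3.104, -0.002]
wrist_force: [-0.7, 0.8, -0.2]
width: 0.077
grip_force: 110.6
```

```bash
python3 -c "
from h import *
st();to(.4765,-.2132,None,72.9)
n='side';im=shot(n,'c.png');print(blobs(colour(im,(103,120,60),(125,255,255)),n,.094,6))
cv2.imwrite('pics/cc.png',cv2.resize(im[125:205,280:370,::-1],None,fx=6,fy=6,interpolation=cv2.INTER_CUBIC))
"
```

```text
t 11.55 p [ 0.4754 -0.2134  0.0829] rackXY [-101.5 -337.6] yawy 72.93 tilt 0.2 q6 -1.74 F [-0.7  0.8 -0.2] M [-0.01 -0.04 -0.  ] w 6.5 g 110.64649701118469
shift [0.007 0.002 0.   ] turn -0.0
[([315.5, 157.4], ([0.5255, -0.2273], -15.3, (np.float64(-0.039), np.float64(0.041)), 103)), ([337.8, 166.0], ([0.455, -0.206], -32.8, (np.float64(-0.01), np.float64(0.012)), 24))]
```

View pics/cc.png

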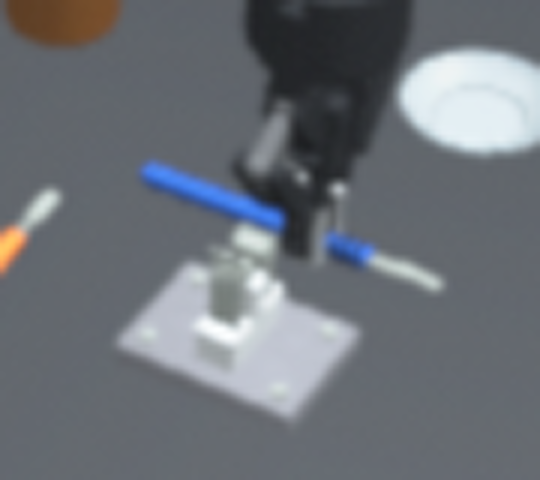

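```bash
python3 - <<'E'
from h import *
yaw=np.radians(-17.1);u=np.array([np.cos(yaw),np.sin(yaw)]);v=np.array([-u[1],u[0]]);S=np.array([.5095,-.2233])
rows=[]
for n,(r0,c0) in(("top",(233,330)),("side",(155,307))):
    im=cv2.imread(f"pics/{n}0.png");k=15;A=cv2.resize(im[r0:r0+19,c0:c0+24],None,fx=k,fy=k,interpolation=cv2.INTER_CUBIC)
    A=cv2.convertScaleAbs(A,alpha=1.6,beta=-130);B=A.copy()
    q=lambda a,b,z:tuple(int(x) for x in ((proj(n,[*(S+u*a+v*b),z])-[r0,c0]+.5)*k)[::-1])
    for b,col in((-.006,(0,0,255)),(.006,(255,0,0))):
        cv2.polylines(B,[np.array([q(-.011,b,.05),q(-.011,b,.082),q(.011,b,.082),q(.011,b,.05)])],True,col,1)
    cv2.circle(B,q(0,0,.054),3,(0,160,0),-1);rows.append(np.hstack([A,B]))
cv2.imwrite("pics/clip2.png",np.vstack(rows));print(np.vstack(rows).shape, proj("top",[*S,.058]),proj("side",[*S,.058]))
E
```

```text
(570, 720, 3) [246.24239698 342.17930599] [168.38726514 319.8797937 ]
```

View pics/clip2.png

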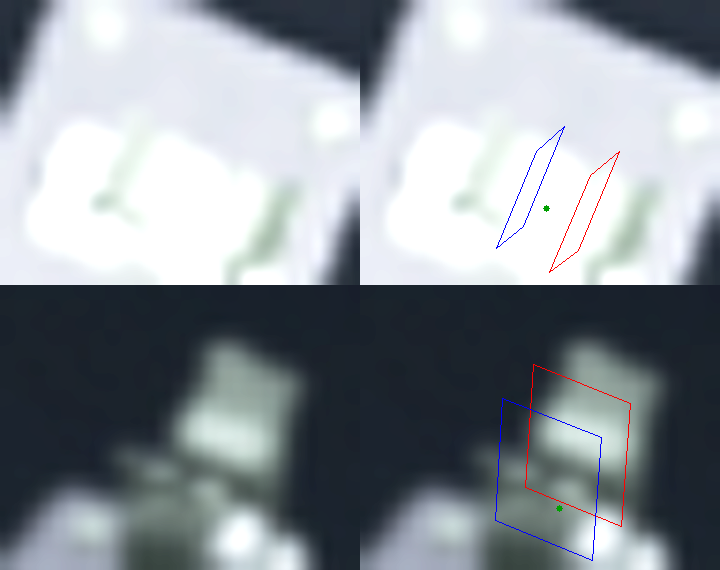

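The leaf tops flare out to about ±15 mm, at (490,140) and (645,190) in the top overlay, and their middle is within a pixel of my seat. So I'll press straight down.

>>> servo_tool:
  series:
    - [0.005,0.005,-0.05,0,0,0,1]
    - [0.005,0.005,-0.1,0,0,0,1]
    - [0.005,0.005,-0.14,0,0,0,1]
    - [0.005,0.005,-0.17,0,0,0,1]
    - [0.005,0.005,-0.19,0,0,0,1]
    - [0.005,0.005,-0.21,0,0,0,1]
    - [0.005,0.005,-0.22,0,0,0,1]

```text
time: 12.3
tool_pos: [0.4769, -0.2134, 0.0504]
tcp_rot: [-0.467, -3.105, -0.002]
wrist_force: [1.6, 4.1, -0.8]
width: 0.076
grip_force: 110.7
```

```bash
python3 -c "
from h import *
st()"
```

```text
t 12.3 p [ 0.4769 -0.2134  0.0504] rackXY [-100.1 -337.6] yawy 72.88 tilt 0.1 q6 -1.74 F [ 1.6  4.1 -0.8] M [ 0.71 -0.13  0.16] w 6.5 g 110.65414309501648
```

>>> servo_tool:
  series:
    - [0.002,0.007,-0.01,0,0,0,1]
    - [0.002,0.007,-0.02,0,0,0,1]
    - [0.002,0.007,-0.025,0,0,0,1]
    - [0.002,0.007,-0.025,0,0,0,1]

```text
time: 12.7
tool_pos: [0.477, -0.2127, 0.0483]
tcp_rot: [-0.467, -3.105, -0.001]
wrist_force: [-5.2, 6.4, 9.2]
width: 0.078
grip_force: 112.0
```

```bash
python3 -c "
from h import *
st();n='side';im=shot(n,'d.png');print(blobs(colour(im,(103,120,60),(125,255,255)),n,.06,6))"
```

```text
t 12.7 p [ 0.477  -0.2127  0.0483] rackXY [-100.  -336.9] yawy 72.88 tilt 0.12 q6 -1.74 F [-5.2  6.4  9.2] M [0.89 0.46 0.12] w 6.6 g 111.96630477905273
[([308.8, 164.0], ([0.5455, -0.2321], -17.5, (np.float64(-0.02), np.float64(0.022)), 51)), ([324.2, 169.5], ([0.4957, -0.2193], -59.6, (np.float64(-0.007), np.float64(0.008)), 11)), ([336.1, 174.9], ([0.4572, -0.2053], -30.6, (np.float64(-0.01), np.float64(0.012)), 22))]
```

>>> servo_tool:
  series:
    - [0,0,0,0,0,0,0.7]
    - [0,0,0,0,0,0,0.7]
    - [0,0,0,0,0,0,0.7]
    - [0,0,0.2,0,0,0,0.7]
    - [0,0,0.5,0,0,0,0.7]
    - [0,0,0.55,0,0,0,0.7]
    - [0.2,-0.06,0.55,0,0,0,0.7]
    - [0.443,-0.136,0.55,0,0,0,0.7]
    - [0.443,-0.136,0.55,0,0,0,0.7]
    - [0.443,-0.136,0.55,0,0,0,0.7]

```text
time: 13.75
tool_pos: [0.544, -0.2336, 0.1291]
tcp_rot: [-0.467, -3.105, -0.0]
wrist_force: [-0.6, 0.1, 0.3]
width: 0.305
grip_force: 0.0
```

```bash
python3 -c "
from h import *
st();to(.5434,-.2331,.048,72.9);n='side';im=shot(n,'e.png');print(blobs(colour(im,(103,120,60),(125,255,255)),n,.06,6))
n='top';im=shot(n,'e2.png');print(blobs(colour(im,(103,120,60),(125,255,255)),n,.06,6))"
```

```text
t 13.75 p [ 0.544  -0.2336  0.1291] rackXY [ -34.  -360.9] yawy 72.88 tilt 0.1 q6 -1.72 F [-0.6  0.1  0.3] M [-0.01  0.03 -0.01] w 25.9 g 0.0
shift [-0.004  0.003 -0.54 ] turn 0.0
[([308.2, 164.1], ([0.547, -0.2311], -18.9, (np.float64(-0.021), np.float64(0.021)), 49)), ([330.8, 172.8], ([0.4738, -0.2101], -18.7, (np.float64(-0.027), np.float64(0.028)), 59))]
[]
```

>>> servo_tool:
  series:
    - [-0.004,0.015,-0.25,0,0,0,0.7]
    - [-0.004,0.015,-0.45,0,0,0,0.7]
    - [-0.004,0.015,-0.545,0,0,0,0.7]
    - [-0.004,0.015,-0.545,0,0,0,0.7]
    - [-0.004,0.015,-0.545,0,0,0,1]
    - [-0.004,0.015,-0.545,0,0,0,1]
    - [-0.004,0.015,-0.545,0,0,0,1]
    - [-0.004,0.015,-0.545,0,0,0,1]
    - [-0.004,0.015,-0.545,0,0,0,1]

```text
time: 14.75
tool_pos: [0.5445, -0.2315, 0.0495]
tcp_rot: [0.468, 3.105, -0.001]
wrist_force: [-0.2, 0.5, 1.8]
width: 0.079
grip_force: 108.3
```

```bash
python3 -c "
from h import *
st()"
```

```text
t 14.75 p [ 0.5445 -0.2315  0.0495] rackXY [ -33.4 -358.9] yawy 72.87 tilt 0.11 q6 -1.72 F [-0.2  0.5  1.8] M [ 0.23  0.01 -0.01] w 6.7 g 108.2988703250885
```

>>> servo_tool:
  series:
    - [0,0,0.04,0,0,0,1]
    - [0,0,0.08,0,0,0,1]
    - [0,0,0.12,0,0,0,1]
    - [0,0,0.16,0,0,0,1]
    - [0,0,0.2,0,0,0,1]
    - [0,0,0.35,0,0,0,1]
    - [0,0,0.5,0,0,0,1]
    - [0,0,0.5,0,0,0,1]

```text
time: 15.55
tool_pos: [0.5464, -0.2327, 0.1277]
tcp_rot: [0.467, 3.099, -0.004]
wrist_force: [0.6, -0.3, -0.7]
width: 0.08
grip_force: 109.4
```

```bash
python3 -c "
from h import *
s=st();n='side';im=shot(n,'f.png');z=s['tool_pos'][2]+.011;print(blobs(colour(im,(103,120,60),(125,255,255)),n,z,6))
n='top';im=shot(n,'f2.png');print(blobs(colour(im,(103,120,60),(125,255,255)),n,z,6))"
```

```text
t 15.55 p [ 0.5464 -0.2327  0.1277] rackXY [ -31.6 -360.1] yawy 72.87 tilt 0.45 q6 -1.72 F [ 0.6 -0.3 -0.7] M [ 0.   -0.06 -0.01] w 6.8 g 109.39309000968933
[([303.8, 141.2], ([0.5643, -0.2369], -80.6, (np.float64(-0.009), np.float64(0.01)), 13)), ([326.2, 150.1], ([0.4933, -0.2135], -18.2, (np.float64(-0.045), np.float64(0.046)), 120))]
[]
```

>>> servo_tool:
  series:
    - [0,0,0.1,0,0,-0.047,1]
    - [-0.02,0.05,0.1,0,0,-0.094,1]
    - [-0.04,0.1,0.1,0,0,-0.141,1]
    - [-0.06,0.15,0.1,0,0,-0.188,1]
    - [-0.08,0.2,0.1,0,0,-0.235,1]
    - [-0.1,0.25,0.1,0,0,-0.282,1]
    - [-0.12,0.3,0.1,0,0,-0.329,1]
    - [-0.14,0.36,0.1,0,0,-0.376,1]
    - [-0.16,0.42,0.1,0,0,-0.423,1]
    - [-0.18,0.48,0.1,0,0,-0.47,1]
    - [-0.2,0.54,0.1,0,0,-0.517,1]
    - [-0.22,0.6,0.1,0,0,-0.564,1]
    - [-0.24,0.66,0.1,0,0,-0.611,1]
    - [-0.26,0.72,0.1,0,0,-0.658,1]
    - [-0.29,0.78,0.1,0,0,-0.705,1]
    - [-0.32,0.84,0.1,0,0,-0.752,1]
    - [-0.35,0.9,0.1,0,0,-0.799,1]
    - [-0.38,0.95,0.1,0,0,-0.846,1]
    - [-0.4,1,0.1,0,0,-0.89,1]
    - [-0.4,1,0.1,0,0,-0.89,1]

```text
time: 17.65
tool_pos: [0.482, -0.0803, 0.1367]
tcp_rot: [-3.14, -0.074, 0.005]
wrist_force: [-0.5, -0.4, -0.8]
width: 0.072
grip_force: 109.4
```

>>> servo_tool:
  series:
    - [-0.15,0.25,0,0,0,0,1]
    - [-0.3,0.5,0,0,0,0,1]
    - [-0.404,0.7,0,0,0,0,1]
    - [-0.404,0.7,0,0,0,0,1]
    - [-0.404,0.7,0,0,0,0,1]
    - [-0.404,0.7,0,0,0,0,1]

```text
time: 18.25
tool_pos: [0.4236, 0.0231, 0.1382]
tcp_rot: [3.14, 0.075, 0.0]
wrist_force: [-0.4, 0.3, 0.1]
width: 0.077
grip_force: 109.4
```

```bash
cat >> h.py <<'E'
def tri(rc1,rc2):  # top pixel, side pixel -> world
    A=[];b=[]
    for n,rc in(("top",rc1),("side",rc2)):
        K,d,R,t=cam(n);u=cv2.undistortPoints(np.array([[[rc[1],rc[0]]]],float),K,d)[0,0]
        for i in(0,1):
            w=R[i]-u[i]*R[2];A.append(w);b.append(-(t[i]-u[i]*t[2]))
    return np.linalg.lstsq(np.array(A),np.array(b),rcond=None)[0]
E
python3 -c "
from h import *
s=st();to(*P(-140,-100),.058,-87.3);z=s['tool_pos'][2]+.011
for n in('side','top'):
  im=shot(n,'g'+n+'.png');print(blobs(colour(im,(103,120,60),(125,255,255)),n,z,6))
a=cv2.imread('pics/gtop.png')[190:270,230:310];b=cv2.imread('pics/gside.png')[170:250,230:310]
cv2.imwrite('pics/g.png',cv2.resize(np.hstack([a,b]),None,fx=5,fy=5,interpolation=cv2.INTER_CUBIC))
"
```

```text
t 18.25 p [0.4236 0.0231 0.1382] rackXY [-142.2  -98.9] yawy -87.26 tilt 0.03 q6 1.52 F [-0.4  0.3  0.1] M [ 0.02  0.02 -0.02] w 6.5 g 109.37522649765015
shift [ 0.015 -0.007 -0.535] turn -0.0
[([312.0, 207.6], ([0.4795, 0.0279], 3.0, (np.float64(-0.043), np.float64(0.046)), 162)), ([341.0, 212.0], ([0.4076, 0.024], -68.3, (np.float64(-0.007), np.float64(0.007)), 23))]
[]
```

View pics/g.png

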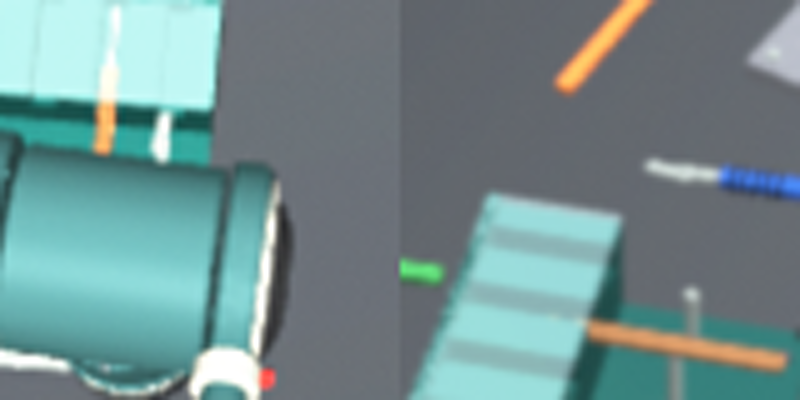

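```bash
python3 -c "
from h import *
p=tri((211.7,262.8),(202.3,279.4));print(p,(U@p[:2]-X0)*1e3,(V@p[:2]-Y0)*1e3)
for z in(.140,.145,.149,.155):
  for n,r in(('top',(211.7,262.8)),('side',(202.3,279.4))):
    p=ray(n,r,z);print(z,n,(U@p[:2]-X0)*1e3,(V@p[:2]-Y0)*1e3)
"
```

```text
[0.56435633 0.02730153 0.14530546] -1.3840937926543617 -101.31360188983058
0.14 top 1.1622496511194402 -101.08096089805969
0.14 side -1.426057454709917 -106.11968033304044
0.145 top -0.027654457220416262 -101.2934096601534
0.145 side -2.5952075864708046 -101.32442651974274
0.149 top -0.9795777438923459 -101.46336866982838
0.149 side -3.530527691879559 -97.48822346910441
0.155 top -2.4074626739002403 -101.71830718434086
0.155 side -4.93350784999258 -91.73391889314715
```

The tip is visible in both views and triangulates to X=-1, Y=-101, z≈0.146, so the scalpel is level and in line. Lower it and slide it in.

>>> servo_tool:
  series:
    - [0,-0.003,-0.25,0,0,0,1]
    - [0,-0.003,-0.5,0,0,0,1]
    - [0,-0.003,-0.551,0,0,0,1]
    - [0,-0.003,-0.551,0,0,0,1]
    - [0.1,0.002,-0.551,0,0,0,1]
    - [0.2,0.006,-0.551,0,0,0,1]
    - [0.3,0.011,-0.551,0,0,0,1]
    - [0.3,0.011,-0.551,0,0,0,1]

```text
time: 19.15
tool_pos: [0.4727, 0.0255, 0.0576]
tcp_rot: [3.141, 0.073, 0.009]
wrist_force: [-0.4, 1.0, -0.9]
width: 0.073
grip_force: 109.4
```

```bash
python3 -c "
from h import *
s=st()"
```

```text
t 19.15 p [0.4727 0.0255 0.0576] rackXY [-93.  -98.8] yawy -87.32 tilt 0.32 q6 1.53 F [-0.4  1.  -0.9] M [ 0.    0.02 -0.05] w 6.2 g 109.37846660614014
```

>>> servo_tool:
  series:
    - [0.08,0,-0.02,0,0,0,1]
    - [0.15,0.003,-0.03,0,0,0,1]
    - [0.2,0.005,-0.035,0,0,0,1]
    - [0.23,0.007,-0.035,0,0,0,1]
    - [0.23,0.007,-0.035,0,0,0,1]
    - [0.23,0.007,-0.035,0,0,0,1]

```text
time: 19.75
tool_pos: [0.5035, 0.0265, 0.051]
tcp_rot: [-3.141, -0.073, -0.002]
wrist_force: [-0.2, 0.1, 3.8]
width: 0.074
grip_force: 110.0
```

```bash
python3 -c "
from h import *
s=st();z=.062
for n in('side','top'):
  im=shot(n,'i'+n+'.png');print(blobs(colour(im,(103,120,60),(125,255,255)),n,z,6))
"
```

```text
t 19.75 p [0.5035 0.0265 0.051 ] rackXY [-62.2 -99.2] yawy -87.32 tilt 0.06 q6 1.53 F [-0.2  0.1  3.8] M [ 0.05 -0.   -0.01] w 6.3 g 110.00304579734802
[([282.9, 225.9], ([0.5538, 0.0303], 0.7, (np.float64(-0.036), np.float64(0.033)), 111)), ([307.8, 230.1], ([0.4871, 0.0272], -55.3, (np.float64(-0.007), np.float64(0.008)), 20))]
[([261.3, 243.9], ([0.4849, 0.0229], 76.3, (np.float64(-0.005), np.float64(0.005)), 9))]
```

>>> servo_tool:
  series:
    - [0.015,0,0,0,0,0,1]
    - [0.03,0.001,0,0,0,0,1]
    - [0.045,0.002,0,0,0,0,1]
    - [0.055,0.002,0,0,0,0,1]
    - [0.055,0.002,0,0,0,0,1]
  newtons: 25

```text
time: 20.35
tool_pos: [0.5079, 0.0267, 0.0505]
tcp_rot: [3.141, 0.073, -0.01]
wrist_force: [-10.5, 0.2, 13.8]
width: 0.073
grip_force: 111.3
```

```bash
python3 -c "
from h import *
s=st();z=.062
for n in('side',):
  im=shot(n,'i'+n+'.png');print(blobs(colour(im,(103,120,60),(125,255,255)),n,z,6))
"
```

```text
t 20.35 p [0.5079 0.0267 0.0505] rackXY [-57.8 -99.2] yawy -87.32 tilt 0.37 q6 1.53 F [-10.5   0.2  13.8] M [-0.04  1.32  0.02] w 6.2 g 111.25950336456299
[([282.1, 225.8], ([0.556, 0.0303], 0.5, (np.float64(-0.033), np.float64(0.031)), 102)), ([306.0, 230.1], ([0.4919, 0.0285], -54.4, (np.float64(-0.008), np.float64(0.008)), 22))]
```

Contact with the back wall (-10.5 N) means the scalpel is home. Release it and go to the needle in lane 100.

>>> servo_tool:
  series:
    - [-0.01,0,0,0,0,0,0.7]
    - [-0.01,0,0,0,0,0,0.7]
    - [-0.01,0,0,0,0,0,0.7]
    - [-0.01,0,0.2,0,0,0,0.7]
    - [-0.01,0,0.5,0,0,0,0.7]
    - [-0.01,0,0.7,0,0,0,0.7]
    - [0.1,0.3,0.7,0,0,0,0.7]
    - [0.2,0.6,0.7,0,0,0,0.7]
    - [0.239,0.9,0.7,0,0,0,0.7]
    - [0.239,0.9,0.7,0,0,0,0.7]
    - [0.239,0.9,0.7,0,0,0,0.7]

```text
time: 21.5
tool_pos: [0.5464, 0.1627, 0.1548]
tcp_rot: [3.14, 0.077, -0.001]
wrist_force: [-0.3, 0.3, 0.1]
width: 0.298
grip_force: 0.0
```

>>> servo_tool:
  series:
    - [0,0.3,0,0,0,0,0.7]
    - [0,0.437,0,0,0,0,0.7]
    - [0,0.437,0,0,0,0,0.7]
    - [0,0.437,0,0,0,0,0.7]
    - [0,0.437,0,0,0,0,0.7]

```text
time: 22.0
tool_pos: [0.5464, 0.2257, 0.1551]
tcp_rot: [3.14, 0.071, -0.001]
wrist_force: [0.3, 0.5, 0.0]
width: 0.302
grip_force: 0.0
```

```bash
python3 -c "
from h import *
s=st();to(.5438,.2275,.0485,-87.3);z=.062
for n in('side','top'):
  im=shot(n,'j'+n+'.png');print(blobs(colour(im,(103,120,60),(125,255,255)),n,z,6))
  print([b for b in blobs(colour(im,(7,110,80),(16,255,255)),n,z,10) if .4<b[1][0][0]<.7 and 0<b[1][0][1]<.3])
"
```

```text
t 22.0 p [0.5464 0.2257 0.1551] rackXY [-10.   97.7] yawy -87.41 tilt 0.06 q6 1.88 F [0.3 0.5 0. ] M [-0.02  0.03  0.02] w 25.6 g 0.0
shift [-0.017  0.012 -0.71 ] turn 0.001
[([292.8, 227.7], ([0.5271, 0.0293], 1.4, (np.float64(-0.042), np.float64(0.043)), 141))]
[([288.3, 239.2], ([0.5284, 0.0703], 2.3, (np.float64(-0.046), np.float64(0.045)), 101)), ([260.3, 287.9], ([0.553, 0.2313], 2.2, (np.float64(-0.025), np.float64(0.023)), 71))]
[([263.5, 217.2], ([0.5682, 0.0273], 8.7, (np.float64(-0.028), np.float64(0.02)), 38)), ([261.0, 230.0], ([0.5274, 0.0296], 7.7, (np.float64(-0.012), np.float64(0.012)), 9)), ([263.3, 232.6], ([0.5201, 0.0216], 3.3, (np.float64(-0.017), np.float64(0.011)), 14)), ([261.4, 241.5], ([0.4923, 0.0237], 33.0, (np.float64(-0.008), np.float64(0.012)), 15))]
[([250.5, 212.7], ([0.5772, 0.0691], -23.1, (np.float64(-0.007), np.float64(0.007)), 11)), ([198.9, 216.9], ([0.5434, 0.2261], 1.6, (np.float64(-0.013), np.float64(0.013)), 17))]
```

>>> servo_tool:
  series:
    - [-0.017,0.01,-0.3,0,0,0,0.72]
    - [-0.017,0.01,-0.6,0,0,0,0.72]
    - [-0.017,0.01,-0.71,0,0,0,0.72]
    - [-0.017,0.01,-0.71,0,0,0,0.72]
    - [-0.017,0.01,-0.71,0,0,0,0.72]
    - [-0.017,0.01,-0.71,0,0,0,1]
    - [-0.017,0.01,-0.71,0,0,0,1]
    - [-0.017,0.01,-0.71,0,0,0,1]
    - [-0.017,0.01,-0.71,0,0,0,1]
  newtons: 60

```text
time: 23.0
tool_pos: [0.5459, 0.2293, 0.0511]
tcp_rot: [-3.14, -0.073, -0.006]
wrist_force: [-0.6, -1.2, 5.9]
width: 0.093
grip_force: 61.3
```

```bash
python3 -c "
from h import *
s=st()"
```

```text
t 23.0 p [0.5459 0.2293 0.0511] rackXY [-10.3 101.4] yawy -87.32 tilt 0.24 q6 1.88 F [-0.6 -1.2  5.9] M [-0.16 -0.06 -0.03] w 7.9 g 61.325730085372925
```

>>> servo_tool:
  series:
    - [0,0,0.02,0,0,0,1]
    - [0,0,0.04,0,0,0,1]
    - [-0.05,-0.002,0.04,0,0,0,1]
    - [-0.12,-0.006,0.04,0,0,0,1]
    - [-0.2,-0.009,0.04,0,0,0,1]
    - [-0.3,-0.014,0.04,0,0,0,1]
    - [-0.4,-0.019,0.04,0,0,0,1]
    - [-0.5,-0.024,0.04,0,0,0,1]
    - [-0.6,-0.028,0.04,0,0,0,1]
    - [-0.6,-0.028,0.04,0,0,0,1]
    - [-0.6,-0.028,0.04,0,0,0,1]
  newtons: 90

```text
time: 24.1
tool_pos: [0.4539, 0.2248, 0.0551]
tcp_rot: [-3.14, -0.074, -0.001]
wrist_force: [0.7, 0.0, 0.4]
width: 0.082
grip_force: 88.5
```

```bash
python3 -c "
from h import *
s=st();z=.066
for n in('side','top'):
  im=shot(n,'k'+n+'.png')
  print([b for b in blobs(colour(im,(7,110,80),(16,255,255)),n,z,6) if .35<b[1][0][0]<.7 and 0<b[1][0][1]<.3])
"
```

```text
t 24.1 p [0.4539 0.2248 0.0551] rackXY [-102.4  101.2] yawy -87.29 tilt 0.06 q6 1.93 F [0.7 0.  0.4] M [ 0.    0.   -0.05] w 7.0 g 88.52156639099121
[([276.3, 237.1], ([0.5588, 0.0748], 2.7, (np.float64(-0.023), np.float64(0.023)), 53)), ([278.0, 290.3], ([0.5104, 0.2291], 2.4, (np.float64(-0.031), np.float64(0.033)), 89)), ([308.4, 295.7], ([0.4392, 0.225], -43.9, (np.float64(-0.005), np.float64(0.005)), 14))]
[([250.1, 222.4], ([0.5458, 0.0657], 8.5, (np.float64(-0.039), np.float64(0.036)), 29)), ([196.9, 225.5], ([0.5151, 0.2267], 13.0, (np.float64(-0.017), np.float64(0.02)), 19)), ([248.8, 240.5], ([0.4897, 0.0617], -0.2, (np.float64(-0.008), np.float64(0.008)), 6)), ([195.2, 249.2], ([0.4422, 0.2197], 53.7, (np.float64(-0.004), np.float64(0.003)), 6))]
```

>>> servo_tool:
  series:
    - [0,0,0.2,0,0,0,1]
    - [0,0,0.5,0,0,0,1]
    - [0,-0.1,0.57,0,0,0.045,1]
    - [0,-0.2,0.57,0,0,0.09,1]
    - [0,-0.3,0.57,0,0,0.135,1]
    - [0,-0.4,0.57,0,0,0.18,1]
    - [0,-0.5,0.57,0,0,0.225,1]
    - [0,-0.6,0.57,0,0,0.27,1]
    - [0,-0.7,0.57,0,0,0.315,1]
    - [0,-0.8,0.57,0,0,0.36,1]
    - [0,-0.9,0.57,0,0,0.405,1]
    - [0,-1,0.57,0,0,0.45,1]
    - [0,-1,0.57,0,0,0.45,1]
  newtons: 110

```text
time: 25.5
tool_pos: [0.4548, 0.0733, 0.1406]
tcp_rot: [2.342, 2.093, 0.0]
wrist_force: [-0.7, 0.2, -0.5]
width: 0.078
grip_force: 111.0
```

>>> servo_tool:
  series:
    - [0.03,-0.1,0,0,0,0.045,1]
    - [0.06,-0.2,0,0,0,0.09,1]
    - [0.09,-0.3,0,0,0,0.135,1]
    - [0.12,-0.4,0,0,0,0.18,1]
    - [0.15,-0.5,0,0,0,0.225,1]
    - [0.18,-0.6,0,0,0,0.27,1]
    - [0.21,-0.7,0,0,0,0.315,1]
    - [0.24,-0.8,0,0,0,0.36,1]
    - [0.27,-0.9,0,0,0,0.405,1]
    - [0.3,-1,0,0,0,0.44,1]
    - [0.3,-1,0,0,0,0.44,1]

```text
time: 26.6
tool_pos: [0.5003, -0.0764, 0.1407]
tcp_rot: [0.474, 3.104, -0.0]
wrist_force: [0.4, 0.3, 0.1]
width: 0.073
grip_force: 111.0
```

>>> servo_tool:
  series:
    - [0.1,-0.3,0,0,0,0,1]
    - [0.2,-0.6,0,0,0,0,1]
    - [0.287,-0.9,0,0,0,0,1]
    - [0.287,-1,0,0,0,0,1]
    - [0.287,-1,0,0,0,0,1]
    - [0.287,-1,0,0,0,0,1]

```text
time: 27.2
tool_pos: [0.5417, -0.2242, 0.1399]
tcp_rot: [-0.472, -3.105, -0.002]
wrist_force: [0.0, -0.1, 0.1]
width: 0.077
grip_force: 111.0
```

```bash
python3 -c "
from h import *
s=st();to(.542,-.2308,.083,72.9);z=s['tool_pos'][2]+.011
for n in('side',):
  im=shot(n,'l'+n+'.png')
  print([b for b in blobs(colour(im,(7,110,80),(16,255,255)),n,z,6) if .35<b[1][0][0]<.75 and -.4<b[1][0][1]<.3])
"
```

```text
t 27.2 p [ 0.5417 -0.2242  0.1399] rackXY [ -35.9 -351.5] yawy 72.71 tilt 0.1 q6 -1.71 F [ 0.  -0.1  0.1] M [ 0.06 -0.    0.06] w 6.6 g 110.96163868904114
shift [ 0.002 -0.044 -0.379] turn 0.001
[([289.8, 119.2], ([0.6271, -0.315], -77.2, (np.float64(-0.06), np.float64(0.06)), 397)), ([325.9, 148.3], ([0.4935, -0.2064], -17.5, (np.float64(-0.039), np.float64(0.04)), 73)), ([271.9, 176.0], ([0.607, -0.0565], 76.5, (np.float64(-0.058), np.float64(0.051)), 84)), ([286.4, 238.8], ([0.5137, 0.1429], 2.4, (np.float64(-0.046), np.float64(0.044)), 112))]
```

>>> servo_tool:
  series:
    - [-0.01,-0.04,-0.15,0,0,0,1]
    - [-0.01,-0.04,-0.3,0,0,0,1]
    - [-0.01,-0.04,-0.38,0,0,0,1]
    - [-0.01,-0.04,-0.38,0,0,0,1]
    - [-0.01,-0.04,-0.43,0,0,0,1]
    - [-0.01,-0.04,-0.48,0,0,0,1]
    - [-0.01,-0.04,-0.52,0,0,0,1]
    - [-0.01,-0.04,-0.55,0,0,0,1]
    - [-0.01,-0.04,-0.58,0,0,0,1]
    - [-0.01,-0.04,-0.6,0,0,0,1]
    - [-0.01,-0.04,-0.61,0,0,0,1]
    - [-0.01,-0.04,-0.61,0,0,0,1]

```text
time: 28.45
tool_pos: [0.5404, -0.231, 0.0492]
tcp_rot: [-0.468, -3.106, -0.001]
wrist_force: [-0.8, 2.6, 3.2]
width: 0.078
grip_force: 111.5
```

```bash
python3 -c "
from h import *
s=st()"
```

```text
t 28.45 p [ 0.5404 -0.231   0.0492] rackXY [ -37.4 -358.2] yawy 72.85 tilt 0.06 q6 -1.72 F [-0.8  2.6  3.2] M [ 0.54  0.23 -0.1 ] w 6.6 g 111.49363875389099
```

>>> servo_tool:
  series:
    - [0,0.004,-0.01,0,0,0,1]
    - [0,0.004,-0.015,0,0,0,1]
    - [0,0.004,-0.015,0,0,0,1]

```text
time: 28.75
tool_pos: [0.5406, -0.231, 0.0485]
tcp_rot: [-0.468, -3.106, 0.001]
wrist_force: [-3.7, 3.0, 11.7]
width: 0.075
grip_force: 112.7
```

>>> servo_tool:
  series:
    - [0,0,0,0,0,0,0.7]
    - [0,0,0,0,0,0,0.7]
    - [0,0,0,0,0,0,0.7]
    - [0,0,0.2,0,0,0,0.7]
    - [0,0,0.5,0,0,0,0.7]
    - [0,0,0.55,0,0,0,0.7]
    - [-0.2,0.06,0.55,0,0,0,0.7]
    - [-0.433,0.143,0.55,0,0,0,0.7]
    - [-0.433,0.143,0.55,0,0,0,0.7]
    - [-0.433,0.143,0.55,0,0,0,0.7]

```text
time: 29.75
tool_pos: [0.4748, -0.2091, 0.1286]
tcp_rot: [-0.468, -3.106, 0.0]
wrist_force: [0.7, -1.0, -0.0]
width: 0.303
grip_force: 0.0
```

```bash
python3 -c "
from h import *
s=st();to(.4751,-.2102,.048,72.9);z=.06
for n in('side',):
  im=shot(n,'m'+n+'.png')
  print([b for b in blobs(colour(im,(7,110,80),(16,255,255)),n,z,6) if .35<b[1][0][0]<.75 and -.4<b[1][0][1]<0])
"
```

```text
t 29.75 p [ 0.4748 -0.2091  0.1286] rackXY [-102.  -333.2] yawy 72.86 tilt 0.02 q6 -1.73 F [ 0.7 -1.  -0. ] M [ 0.04 -0.03  0.05] w 25.7 g 0.0
shift [ 0.002 -0.007 -0.537] turn 0.0
[([271.8, 176.1], ([0.6374, -0.1516], 76.4, (np.float64(-0.065), np.float64(0.056)), 83)), ([309.2, 164.6], ([0.5438, -0.2296], -21.7, (np.float64(-0.018), np.float64(0.017)), 27)), ([329.8, 172.9], ([0.4768, -0.2089], -19.4, (np.float64(-0.022), np.float64(0.023)), 32))]
```

>>> servo_tool:
  series:
    - [0.002,0,-0.25,0,0,0,0.7]
    - [0.002,0,-0.45,0,0,0,0.7]
    - [0.002,0,-0.54,0,0,0,0.7]
    - [0.002,0,-0.54,0,0,0,0.7]
    - [0.002,0,-0.54,0,0,0,1]
    - [0.002,0,-0.54,0,0,0,1]
    - [0.002,0,-0.54,0,0,0,1]
    - [0.002,0,-0.54,0,0,0,1]
    - [0.002,0,-0.54,0,0,0,1]

```text
time: 30.7
tool_pos: [0.477, -0.21, 0.0492]
tcp_rot: [0.468, 3.104, -0.002]
wrist_force: [1.1, -1.7, 0.1]
width: 0.077
grip_force: 108.1
```

```bash
python3 -c "
from h import *
s=st()"
```

```text
t 30.7 p [ 0.477  -0.21    0.0492] rackXY [ -99.8 -334.3] yawy 72.87 tilt 0.17 q6 -1.73 F [ 1.1 -1.7  0.1] M [-0.37 -0.12 -0.05] w 6.6 g 108.09627771377563
```

>>> servo_tool:
  series:
    - [0,0,0.04,0,0,0,1]
    - [0,0,0.08,0,0,0,1]
    - [0,0,0.12,0,0,0,1]
    - [0,0,0.16,0,0,0,1]
    - [0,0,0.2,0,0,0,1]
    - [0,0,0.35,0,0,0,1]
    - [0,0,0.5,0,0,0,1]
    - [0,0,0.56,0,0,0,1]
    - [0,0,0.56,0,0,0,1]

```text
time: 31.6
tool_pos: [0.4774, -0.2099, 0.1342]
tcp_rot: [0.467, 3.103, -0.002]
wrist_force: [0.0, 0.1, -1.2]
width: 0.073
grip_force: 110.1
```

```bash
python3 -c "
from h import *
s=st();to(*P(-145,100),.14,92.7);z=s['tool_pos'][2]+.011
for n in('side',):
  im=shot(n,'m'+n+'.png')
  print([b for b in blobs(colour(im,(7,110,80),(16,255,255)),n,z,6) if .35<b[1][0][0]<.75 and -.4<b[1][0][1]<0])
"
```

```text
t 31.6 p [ 0.4774 -0.2099  0.1342] rackXY [ -99.5 -334.2] yawy 72.88 tilt 0.24 q6 -1.73 F [ 0.   0.1 -1.2] M [-0.01  0.01  0.03] w 6.2 g 110.09267807006836
shift [-0.44   2.877  0.039] turn 0.11
[([290.0, 119.4], ([0.6282, -0.3219], -75.6, (np.float64(-0.059), np.float64(0.066)), 410)), ([315.9, 144.5], ([0.5256, -0.2229], -17.2, (np.float64(-0.034), np.float64(0.037)), 65)), ([337.0, 152.6], ([0.4606, -0.2025], -46.3, (np.float64(-0.006), np.float64(0.007)), 11)), ([271.9, 176.0], ([0.6089, -0.0626], 76.3, (np.float64(-0.058), np.float64(0.052)), 83))]
```

>>> servo_tool:
  series:
    - [-0.05,0.3,0.05,0,0,0.03,1]
    - [-0.1,0.6,0.05,0,0,0.06,1]
    - [-0.15,0.96,0.05,0,0,0.09,1]
    - [-0.15,0.96,0.05,0,0,0.11,1]
    - [-0.15,0.96,0.05,0,0,0.11,1]

```text
time: 32.15
tool_pos: [0.452, -0.0635, 0.1381]
tcp_rot: [0.078, -3.138, -0.001]
wrist_force: [-0.7, -0.5, -0.6]
width: 0.074
grip_force: 110.1
```

>>> servo_tool:
  series:
    - [-0.05,0.3,0,0,0,0,1]
    - [-0.1,0.6,0,0,0,0,1]
    - [-0.15,0.96,0,0,0,0,1]
    - [-0.15,0.96,0,0,0,0,1]
    - [-0.15,0.96,0,0,0,0,1]

```text
time: 32.65
tool_pos: [0.4306, 0.079, 0.1389]
tcp_rot: [0.075, -3.14, 0.001]
wrist_force: [-0.3, -0.2, 0.4]
width: 0.075
grip_force: 110.1
```

>>> servo_tool:
  series:
    - [-0.05,0.3,0,0,0,0,1]
    - [-0.1,0.6,0,0,0,0,1]
    - [-0.14,0.957,0,0,0,0,1]
    - [-0.14,0.957,0,0,0,0,1]
    - [-0.14,0.957,0,0,0,0,1]
    - [-0.14,0.957,0,0,0,0,1]

```text
time: 33.25
tool_pos: [0.4104, 0.2203, 0.1391]
tcp_rot: [0.07, -3.14, 0.002]
wrist_force: [0.2, 0.2, -0.2]
width: 0.074
grip_force: 110.1
```

```bash
python3 -c "
from h import *
s=st();to(*P(-145,100),.057,92.7);z=s['tool_pos'][2]+.011
for n in('side','top'):
  im=shot(n,'n'+n+'.png')
  print([b for b in blobs(colour(im,(7,110,80),(16,255,255)),n,z,6) if .35<b[1][0][0]<.75 and .1<b[1][0][1]<.3])
"
```

```text
t 33.25 p [0.4104 0.2203 0.1391] rackXY [-146.1   98.8] yawy 92.55 tilt 0.09 q6 -1.17 F [ 0.2  0.2 -0.2] M [-0.02 -0.04 -0.01] w 6.3 g 110.11425375938416
shift [ 0.007  0.009 -0.547] turn 0.001
[([286.6, 238.9], ([0.5135, 0.1423], 2.2, (np.float64(-0.046), np.float64(0.045)), 113)), ([298.8, 271.4], ([0.4635, 0.2245], 2.6, (np.float64(-0.032), np.float64(0.033)), 110)), ([330.7, 277.3], ([0.3934, 0.2216], -5.0, (np.float64(-0.006), np.float64(0.006)), 22))]
[([191.0, 234.6], ([0.4724, 0.2203], 5.0, (np.float64(-0.024), np.float64(0.025)), 47)), ([187.6, 262.4], ([0.3934, 0.2162], -11.6, (np.float64(-0.006), np.float64(0.006)), 14))]
```

>>> servo_tool:
  series:
    - [0,0.008,-0.25,0,0,0,1]
    - [0,0.008,-0.5,0,0,0,1]
    - [0,0.008,-0.55,0,0,0,1]
    - [0,0.008,-0.55,0,0,0,1]
    - [0.1,0.013,-0.55,0,0,0,1]
    - [0.2,0.017,-0.55,0,0,0,1]
    - [0.3,0.022,-0.55,0,0,0,1]
    - [0.35,0.024,-0.55,0,0,0,1]
    - [0.35,0.024,-0.55,0,0,0,1]

```text
time: 34.25
tool_pos: [0.4648, 0.2263, 0.058]
tcp_rot: [-0.072, 3.139, 0.001]
wrist_force: [0.3, -0.1, 0.1]
width: 0.074
grip_force: 110.1
```

```bash
python3 -c "
from h import *
s=st()"
```

```text
t 34.25 p [0.4648 0.2263 0.058 ] rackXY [-91.5 102.1] yawy 92.63 tilt 0.12 q6 -1.21 F [ 0.3 -0.1  0.1] M [ 0.04  0.03 -0.06] w 6.3 g 110.10496973991394
```

>>> servo_tool:
  series:
    - [0.08,-0.006,-0.02,0,0,0,1]
    - [0.15,-0.003,-0.035,0,0,0,1]
    - [0.19,-0.001,-0.042,0,0,0,1]
    - [0.19,-0.001,-0.042,0,0,0,1]
    - [0.205,-0.001,-0.042,0,0,0,1]
    - [0.22,0,-0.042,0,0,0,1]
    - [0.22,0,-0.042,0,0,0,1]
  newtons: 40

```text
time: 34.95
tool_pos: [0.4954, 0.2259, 0.051]
tcp_rot: [0.073, -3.141, 0.0]
wrist_force: [-1.3, -0.4, 2.5]
width: 0.079
grip_force: 110.6
```

```bash
python3 -c "
from h import *
s=st();z=.062
for n in('side',):
  im=shot(n,'o'+n+'.png')
  print([b for b in blobs(colour(im,(7,110,80),(16,255,255)),n,z,6) if .35<b[1][0][0]<.75 and .0<b[1][0][1]<.3])
"
```

```text
t 34.95 p [0.4954 0.2259 0.051 ] rackXY [-60.9 100.3] yawy 92.68 tilt 0.0 q6 -1.24 F [-1.3 -0.4  2.5] M [-0.02  0.17  0.01] w 6.8 g 110.5599045753479
[([304.7, 242.0], ([0.4855, 0.0684], -78.0, (np.float64(-0.003), np.float64(0.003)), 7)), ([260.8, 287.5], ([0.5522, 0.2297], 2.3, (np.float64(-0.027), np.float64(0.024)), 74)), ([291.8, 293.5], ([0.478, 0.2267], -18.8, (np.float64(-0.005), np.float64(0.006)), 16))]
```

Tail near X=-83; creep on to the wall.

>>> servo_tool:
  series:
    - [0.015,0,0,0,0,0,1]
    - [0.03,0.001,0,0,0,0,1]
    - [0.045,0.002,0,0,0,0,1]
    - [0.045,0.002,0,0,0,0,1]

```text
time: 35.4
tool_pos: [0.501, 0.2261, 0.0508]
tcp_rot: [0.073, -3.138, 0.001]
wrist_force: [-6.9, -0.3, 8.2]
width: 0.072
grip_force: 111.2
```

```bash
python3 -c "
from h import *
s=st();z=.062
for n in('side',):
  im=shot(n,'o'+n+'.png')
  print([b for b in blobs(colour(im,(7,110,80),(16,255,255)),n,z,6) if .35<b[1][0][0]<.75 and .0<b[1][0][1]<.3])
"
```

```text
t 35.4 p [0.501  0.2261 0.0508] rackXY [-55.3 100.2] yawy 92.66 tilt 0.18 q6 -1.24 F [-6.9 -0.3  8.2] M [ 0.05  0.89 -0.01] w 6.1 g 111.16935610771179
[([303.3, 241.7], ([0.4893, 0.0685], -8.8, (np.float64(-0.007), np.float64(0.007)), 15)), ([259.8, 287.3], ([0.5546, 0.2299], 2.4, (np.float64(-0.024), np.float64(0.022)), 69)), ([289.5, 293.0], ([0.4835, 0.2268], 3.3, (np.float64(-0.006), np.float64(0.006)), 16))]
```

>>> servo_tool:
  series:
    - [-0.01,0,0,0,0,0,0.7]
    - [-0.01,0,0,0,0,0,0.7]
    - [-0.01,0,0,0,0,0,0.7]
    - [-0.01,0,0.2,0,0,0,0.7]
    - [-0.01,0,0.5,0,0,0,0.7]
    - [-0.01,0,0.6,0,0,0,0.7]
    - [0.15,-0.3,0.6,0,0,0,0.7]
    - [0.305,-0.52,0.6,0,0,0,0.7]
    - [0.305,-0.52,0.6,0,0,0,0.7]
    - [0.305,-0.52,0.6,0,0,0,0.7]

```text
time: 36.45
tool_pos: [0.5482, 0.1473, 0.1404]
tcp_rot: [0.07, -3.14, -0.0]
wrist_force: [0.5, -0.3, 0.9]
width: 0.296
grip_force: 0.0
```

```bash
python3 -c "
from h import *
s=st();to(*P(-12.5,20),.0485,92.7);z=.062
for n in('side',):
  im=shot(n,'p'+n+'.png')
  print([b for b in blobs(colour(im,(7,110,80),(16,255,255)),n,z,6) if .35<b[1][0][0]<.75 and .0<b[1][0][1]<.3])
"
```

```text
t 36.45 p [0.5482 0.1473 0.1404] rackXY [-11.9  19.3] yawy 92.54 tilt 0.03 q6 -1.4 F [ 0.5 -0.3  0.9] M [0.02 0.01 0.02] w 25.2 g 0.0
shift [-0.004  0.004 -0.613] turn 0.001
[([290.4, 239.6], ([0.5227, 0.0701], 2.1, (np.float64(-0.04), np.float64(0.04)), 90)), ([270.8, 289.4], ([0.5283, 0.2287], 2.4, (np.float64(-0.051), np.float64(0.048)), 144))]
```

>>> servo_tool:
  series:
    - [-0.004,0.004,-0.3,0,0,0,0.72]
    - [-0.004,0.004,-0.5,0,0,0,0.72]
    - [-0.004,0.004,-0.613,0,0,0,0.72]
    - [-0.004,0.004,-0.613,0,0,0,0.72]
    - [-0.004,0.004,-0.613,0,0,0,0.72]
    - [-0.004,0.004,-0.613,0,0,0,1]
    - [-0.004,0.004,-0.613,0,0,0,1]
    - [-0.004,0.004,-0.613,0,0,0,1]
    - [-0.004,0.004,-0.613,0,0,0,1]
  newtons: 60

```text
time: 37.4
tool_pos: [0.5486, 0.1493, 0.0505]
tcp_rot: [-0.073, 3.138, 0.002]
wrist_force: [-1.3, 1.5, 5.7]
width: 0.092
grip_force: 61.1
```

```bash
python3 -c "
from h import *
s=st()"
```

```text
t 37.4 p [0.5486 0.1493 0.0505] rackXY [-11.4  21.3] yawy 92.66 tilt 0.17 q6 -1.4 F [-1.3  1.5  5.7] M [0.25 0.13 0.02] w 7.8 g 61.05919361114502
```

>>> servo_tool:
  series:
    - [0,0,0.02,0,0,0,1]
    - [0,0,0.04,0,0,0,1]
    - [-0.05,-0.002,0.04,0,0,0,1]
    - [-0.12,-0.006,0.04,0,0,0,1]
    - [-0.2,-0.009,0.04,0,0,0,1]
    - [-0.3,-0.014,0.04,0,0,0,1]
    - [-0.4,-0.019,0.04,0,0,0,1]
    - [-0.5,-0.024,0.04,0,0,0,1]
    - [-0.6,-0.028,0.04,0,0,0,1]
    - [-0.6,-0.028,0.04,0,0,0,1]
    - [-0.6,-0.028,0.04,0,0,0,1]
  newtons: 90

```text
time: 38.5
tool_pos: [0.4572, 0.1446, 0.055]
tcp_rot: [-0.074, 3.14, 0.0]
wrist_force: [0.3, 0.7, -0.1]
width: 0.083
grip_force: 88.4
```

```bash
python3 -c "
from h import *
s=st();im=shot('side','q.png')
cv2.imwrite('pics/qc.png',cv2.resize(im[190:330,200:360,::-1],None,fx=4.2,fy=4.2,interpolation=cv2.INTER_CUBIC))
"
```

```text
t 38.5 p [0.4572 0.1446 0.055 ] rackXY [-102.9   20.9] yawy 92.69 tilt 0.05 q6 -1.36 F [ 0.3  0.7 -0.1] M [ 0.01 -0.05 -0.01] w 7.1 g 88.35923910140991
```

View pics/qc.png

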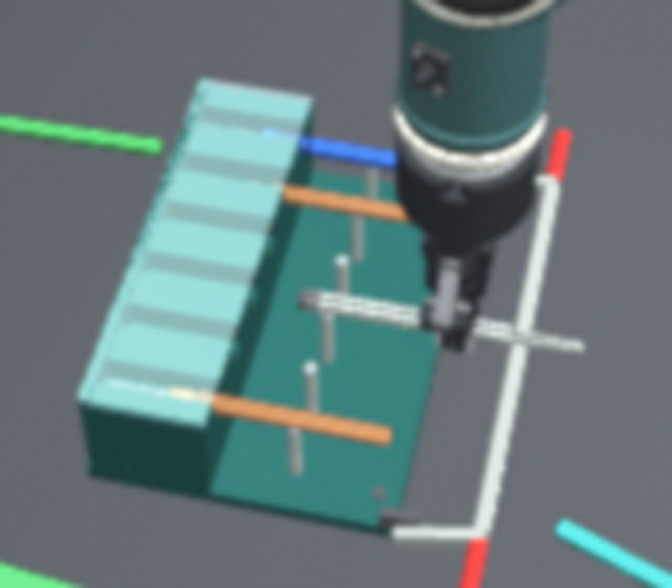

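The forceps are out, with the dark tail joint at (305,297) and the tip at (582,345). The scalpel and needle are home in their lanes. Carry the forceps to the clip.

>>> servo_tool:
  series:
    - [0,0,0.2,0,0,0,1]
    - [0,0,0.5,0,0,0,1]
    - [0.02,-0.3,0.57,0,0,-0.04,1]
    - [0.04,-0.6,0.57,0,0,-0.08,1]
    - [0.06,-0.9,0.57,0,0,-0.11,1]
    - [0.06,-0.9,0.57,0,0,-0.11,1]
  newtons: 110

```text
time: 39.15
tool_pos: [0.4679, 0.005, 0.1413]
tcp_rot: [0.478, 3.102, -0.003]
wrist_force: [-0.3, 1.4, 0.3]
width: 0.073
grip_force: 110.8
```

>>> servo_tool:
  series:
    - [0.02,-0.3,0,0,0,0,1]
    - [0.05,-0.6,0,0,0,0,1]
    - [0.072,-0.95,0,0,0,0,1]
    - [0.072,-0.95,0,0,0,0,1]
    - [0.072,-0.95,0,0,0,0,1]

```text
time: 39.65
tool_pos: [0.4777, -0.1339, 0.1404]
tcp_rot: [0.472, 3.106, 0.001]
wrist_force: [-0.2, -0.7, -1.0]
width: 0.077
grip_force: 110.8
```

>>> servo_tool:
  series:
    - [0,-0.25,0,0,0,0,1]
    - [0,-0.519,0,0,0,0,1]
    - [0,-0.519,0,0,0,0,1]
    - [0,-0.519,0,0,0,0,1]
    - [0,-0.519,0,0,0,0,1]

```text
time: 40.15
tool_pos: [0.4772, -0.2089, 0.14]
tcp_rot: [-0.465, -3.106, -0.002]
wrist_force: [-0.5, 0.3, -1.2]
width: 0.076
grip_force: 110.8
```

```bash
python3 -c "
from h import *
s=st();to(.477,-.2108,.0485,72.9)"
```

```text
t 40.15 p [ 0.4772 -0.2089  0.14  ] rackXY [ -99.6 -333.2] yawy 72.97 tilt 0.07 q6 -1.73 F [-0.5  0.3 -1.2] M [ 0.06 -0.01 -0.04] w 6.5 g 110.77985644340515
shift [-0.001 -0.012 -0.61 ] turn -0.0
```

>>> servo_tool:
  series:
    - [0,-0.01,-0.15,0,0,0,1]
    - [0,-0.01,-0.3,0,0,0,1]
    - [0,-0.01,-0.38,0,0,0,1]
    - [0,-0.01,-0.38,0,0,0,1]
    - [0,-0.01,-0.43,0,0,0,1]
    - [0,-0.01,-0.48,0,0,0,1]
    - [0,-0.01,-0.52,0,0,0,1]
    - [0,-0.01,-0.55,0,0,0,1]
    - [0,-0.01,-0.58,0,0,0,1]
    - [0,-0.01,-0.6,0,0,0,1]
    - [0,-0.01,-0.615,0,0,0,1]
    - [0,-0.01,-0.615,0,0,0,1]

```text
time: 41.35
tool_pos: [0.4768, -0.2119, 0.0485]
tcp_rot: [-0.468, -3.105, -0.001]
wrist_force: [-1.8, 3.9, 6.6]
width: 0.073
grip_force: 111.6
```

```bash
python3 -c "
from h import *
s=st()"
```

```text
t 41.35 p [ 0.4768 -0.2119  0.0485] rackXY [-100.2 -336.1] yawy 72.87 tilt 0.09 q6 -1.74 F [-1.8  3.9  6.6] M [0.67 0.16 0.08] w 6.2 g 111.62134051322937
```

>>> servo_tool:
  series:
    - [0,0.004,-0.01,0,0,0,1]
    - [0,0.004,-0.012,0,0,0,1]
    - [0,0.004,-0.012,0,0,0,1]

```text
time: 41.65
tool_pos: [0.4768, -0.2119, 0.048]
tcp_rot: [-0.467, -3.106, 0.0]
wrist_force: [-6.2, 4.1, 14.0]
width: 0.077
grip_force: 112.8
```

>>> servo_tool:
  series:
    - [0,0,0,0,0,0,0.7]
    - [0,0,0,0,0,0,0.7]
    - [0,0,0,0,0,0,0.7]
    - [0,0,0.2,0,0,0,0.7]
    - [0,0,0.5,0,0,0,0.7]
    - [0,0,0.55,0,0,0,0.7]
    - [0.2,-0.06,0.55,0,0,0,0.7]
    - [0.445,-0.135,0.55,0,0,0,0.7]
    - [0.445,-0.135,0.55,0,0,0,0.7]
    - [0.445,-0.135,0.55,0,0,0,0.7]

```text
time: 42.65
tool_pos: [0.5436, -0.2319, 0.1277]
tcp_rot: [-0.467, -3.105, -0.001]
wrist_force: [-0.1, 0.8, -0.6]
width: 0.3
grip_force: 0.0
```

```bash
python3 -c "
from h import *
s=st();to(.5439,-.2314,.048,72.9);im=shot('side','r.png')
cv2.imwrite('pics/rc.png',cv2.resize(im[110:220,260:380,::-1],None,fx=4.5,fy=4.5,interpolation=cv2.INTER_CUBIC))
"
```

```text
t 42.65 p [ 0.5436 -0.2319  0.1277] rackXY [ -34.3 -359.3] yawy 72.88 tilt 0.12 q6 -1.72 F [-0.1  0.8 -0.6] M [0.02 0.   0.  ] w 25.5 g 0.0
shift [ 0.002  0.003 -0.531] turn 0.0
```

View pics/rc.png

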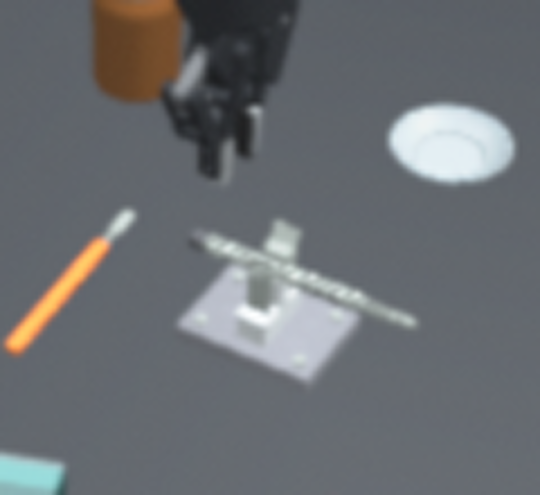

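The forceps sit in the clip, with the dark tail at (195,240) and the tip at (415,322). Take them by the tail.

>>> servo_tool:
  series:
    - [0.002,0.003,-0.25,0,0,0,0.7]
    - [0.002,0.003,-0.45,0,0,0,0.7]
    - [0.002,0.003,-0.535,0,0,0,0.7]
    - [0.002,0.003,-0.535,0,0,0,0.7]
    - [0.002,0.003,-0.535,0,0,0,1]
    - [0.002,0.003,-0.535,0,0,0,1]
    - [0.002,0.003,-0.535,0,0,0,1]
    - [0.002,0.003,-0.535,0,0,0,1]
    - [0.002,0.003,-0.535,0,0,0,1]

```text
time: 43.6
tool_pos: [0.5449, -0.2317, 0.0497]
tcp_rot: [0.468, 3.105, -0.001]
wrist_force: [-1.1, 2.3, 3.1]
width: 0.072
grip_force: 108.3
```

>>> servo_tool:
  series:
    - [0,0,0.04,0,0,0,1]
    - [0,0,0.08,0,0,0,1]
    - [0,0,0.12,0,0,0,1]
    - [0,0,0.16,0,0,0,1]
    - [0,0,0.2,0,0,0,1]
    - [0,0,0.35,0,0,0,1]
    - [0,0,0.5,0,0,0,1]
    - [0,0,0.58,0,0,0,1]
    - [0,0,0.58,0,0,0,1]

```text
time: 44.5
tool_pos: [0.546, -0.2324, 0.1385]
tcp_rot: [0.467, 3.102, -0.002]
wrist_force: [-0.7, -0.7, -1.4]
width: 0.073
grip_force: 109.4
```

```bash
python3 -c "
from h import *
s=st();to(*P(-145,20),.138,-87.3)"
```

```text
t 44.5 p [ 0.546  -0.2324  0.1385] rackXY [ -32.  -359.9] yawy 72.87 tilt 0.3 q6 -1.72 F [-0.7 -0.7 -1.4] M [ 0.01 -0.01  0.01] w 6.2 g 109.35624361038208
shift [-0.872  2.494 -0.003] turn -0.89
```

>>> servo_tool:
  series:
    - [0,0,0,0,0,-0.047,1]
    - [-0.02,0.05,0,0,0,-0.094,1]
    - [-0.04,0.1,0,0,0,-0.141,1]
    - [-0.06,0.15,0,0,0,-0.188,1]
    - [-0.08,0.2,0,0,0,-0.235,1]
    - [-0.1,0.25,0,0,0,-0.282,1]
    - [-0.12,0.3,0,0,0,-0.329,1]
    - [-0.14,0.36,0,0,0,-0.376,1]
    - [-0.16,0.42,0,0,0,-0.423,1]
    - [-0.18,0.48,0,0,0,-0.47,1]
    - [-0.2,0.54,0,0,0,-0.517,1]
    - [-0.22,0.6,0,0,0,-0.564,1]
    - [-0.24,0.66,0,0,0,-0.611,1]
    - [-0.26,0.72,0,0,0,-0.658,1]
    - [-0.29,0.78,0,0,0,-0.705,1]
    - [-0.32,0.84,0,0,0,-0.752,1]
    - [-0.35,0.9,0,0,0,-0.799,1]
    - [-0.38,0.95,0,0,0,-0.846,1]
    - [-0.4,1,0,0,0,-0.89,1]
    - [-0.4,1,0,0,0,-0.89,1]

```text
time: 46.5
tool_pos: [0.4828, -0.0806, 0.1342]
tcp_rot: [-3.14, -0.074, 0.004]
wrist_force: [-0.3, -0.5, -0.6]
width: 0.074
grip_force: 109.4
```

>>> servo_tool:
  series:
    - [-0.1,0.3,0,0,0,0,1]
    - [-0.18,0.6,0,0,0,0,1]
    - [-0.25,0.8,0,0,0,0,1]
    - [-0.25,0.8,0,0,0,0,1]
    - [-0.25,0.8,0,0,0,0,1]

```text
time: 47.0
tool_pos: [0.4465, 0.0386, 0.1352]
tcp_rot: [3.14, 0.08, -0.001]
wrist_force: [1.2, -0.5, -0.5]
width: 0.077
grip_force: 109.4
```

>>> servo_tool:
  series:
    - [-0.1,0.3,0,0,0,0,1]
    - [-0.18,0.6,0,0,0,0,1]
    - [-0.222,0.694,0,0,0,0,1]
    - [-0.222,0.694,0,0,0,0,1]
    - [-0.222,0.694,0,0,0,0,1]
    - [-0.222,0.694,0,0,0,0,1]

```text
time: 47.6
tool_pos: [0.4141, 0.1414, 0.1355]
tcp_rot: [3.14, 0.072, 0.0]
wrist_force: [0.7, -0.1, -0.6]
width: 0.073
grip_force: 109.4
```

```bash
python3 -c "
from h import *
s=st();to(*P(-145,20),.057,-87.3)"
```

```text
t 47.6 p [0.4141 0.1414 0.1355] rackXY [-146.1   19.7] yawy -87.39 tilt 0.03 q6 1.8 F [ 0.7 -0.1 -0.6] M [-0.03  0.01 -0.  ] w 6.2 g 109.3555498123169
shift [ 0.007  0.002 -0.523] turn 0.0
```

Same insertion as before.

>>> servo_tool:
  series:
    - [0,0.002,-0.25,0,0,0,1]
    - [0,0.002,-0.5,0,0,0,1]
    - [0,0.002,-0.525,0,0,0,1]
    - [0,0.002,-0.525,0,0,0,1]
    - [0.1,0.006,-0.525,0,0,0,1]
    - [0.2,0.01,-0.525,0,0,0,1]
    - [0.3,0.014,-0.525,0,0,0,1]
    - [0.35,0.016,-0.525,0,0,0,1]
    - [0.35,0.016,-0.525,0,0,0,1]

```text
time: 48.5
tool_pos: [0.4682, 0.1453, 0.0577]
tcp_rot: [-3.14, -0.073, -0.003]
wrist_force: [-0.2, -0.4, -1.1]
width: 0.075
grip_force: 109.4
```

```bash
python3 -c "
from h import *
s=st()"
```

```text
t 48.5 p [0.4682 0.1453 0.0577] rackXY [-91.9  21.1] yawy -87.35 tilt 0.12 q6 1.77 F [-0.2 -0.4 -1.1] M [ 0.02  0.03 -0.  ] w 6.3 g 109.35019612312317
```

>>> servo_tool:
  series:
    - [0.08,-0.002,-0.02,0,0,0,1]
    - [0.15,0.002,-0.035,0,0,0,1]
    - [0.19,0.004,-0.042,0,0,0,1]
    - [0.19,0.004,-0.042,0,0,0,1]
    - [0.205,0.004,-0.042,0,0,0,1]
    - [0.22,0.005,-0.042,0,0,0,1]
    - [0.22,0.005,-0.042,0,0,0,1]
  newtons: 40

```text
time: 49.2
tool_pos: [0.4991, 0.1459, 0.0511]
tcp_rot: [-3.141, -0.073, 0.001]
wrist_force: [-3.9, 0.2, 7.3]
width: 0.076
grip_force: 110.3
```

>>> servo_tool:
  series:
    - [0.01,0,0,0,0,0,1]
    - [0.02,0.001,0,0,0,0,1]
    - [0.02,0.001,0,0,0,0,1]

```text
time: 49.5
tool_pos: [0.5018, 0.146, 0.0512]
tcp_rot: [-3.141, -0.073, 0.002]
wrist_force: [-4.8, -0.2, 8.2]
width: 0.072
grip_force: 110.4
```

```bash
python3 -c "
from h import *
s=st()"
```

```text
t 49.5 p [0.5018 0.146  0.0512] rackXY [-58.3  20.2] yawy -87.33 tilt 0.07 q6 1.76 F [-4.8 -0.2  8.2] M [-0.01  0.54  0.04] w 6.1 g 110.42181015014648
```

>>> servo_tool:
  series:
    - [0.01,0,0.005,0,0,0,1]
    - [0.025,0.001,0.005,0,0,0,1]
    - [0.025,0.001,0.005,0,0,0,1]

```text
time: 49.8
tool_pos: [0.5027, 0.146, 0.0512]
tcp_rot: [3.14, 0.073, -0.011]
wrist_force: [-11.0, -0.6, 11.0]
width: 0.076
grip_force: 110.9
```

```bash
python3 -c "
from h import *
s=st()"
```

```text
t 49.8 p [0.5027 0.146  0.0512] rackXY [-57.4  20.2] yawy -87.34 tilt 0.42 q6 1.76 F [-11.   -0.6  11. ] M [ 0.04  1.6  -0.03] w 6.5 g 110.93136191368103
```

>>> servo_tool:
  series:
    - [-0.01,0,0,0,0,0,0.7]
    - [-0.01,0,0,0,0,0,0.7]
    - [-0.01,0,0,0,0,0,0.7]
    - [-0.01,0,0.2,0,0,0,0.7]
    - [-0.01,0,0.5,0,0,0,0.7]
    - [-0.01,0,0.7,0,0,0,0.7]
    - [-0.01,0,0.7,0,0,0,0.7]

```text
time: 50.5
tool_pos: [0.5086, 0.147, 0.1621]
tcp_rot: [-3.138, -0.073, -0.017]
wrist_force: [0.6, -0.9, 0.7]
width: 0.305
grip_force: 0.0
```

```bash
python3 -c "
from h import *
s=st()
for n in('side','top'):
  im=shot(n,'t'+n+'.png')
  print(n,[b for b in blobs(colour(im,(8,150,120),(25,255,255)),n,.007,15) if .5<b[1][0][0]<.9 and -.4<b[1][0][1]<0])
  print([(round(r['score'],2),ray(n,np.array(r['at'])*[420,560],.004)[:2].round(3).tolist()) for r in bot.mark_of('spatula_mid',n)[:4]])
"
```

```text
t 50.5 p [0.5086 0.147  0.1621] rackXY [-51.4  20.9] yawy -87.33 tilt 0.64 q6 1.76 F [ 0.6 -0.9  0.7] M [ 0.05 -0.01 -0.02] w 25.9 g 0.0
side [([265.1, 172.1], ([0.6807, -0.2194], 79.5, (np.float64(-0.037), np.float64(0.03)), 48))]
[(0.72, [0.842, -0.199]), (0.66, [0.76, 0.021]), (0.51, [0.662, -0.26])]
top [([351.8, 200.9], ([0.6718, -0.2504], 77.6, (np.float64(-0.066), np.float64(0.056)), 48)), ([357.0, 199.7], ([0.6783, -0.2673], 78.3, (np.float64(-0.042), np.float64(0.041)), 25))]
[(0.73, [0.831, -0.211]), (0.62, [0.664, -0.277]), (0.62, [0.778, 0.015])]
```

```bash
python3 -c "
from h import *
for n in('side','top'):
  im=cv2.imread('pics/t'+n+'.png')[:,:,::-1].copy();h=cv2.cvtColor(im,cv2.COLOR_RGB2HSV)
  reg=np.zeros((420,560),bool);c=proj(n,[.665,-.262,.005]);reg[int(c[0])-28:int(c[0])+28,int(c[1])-32:int(c[1])+32]=True
  m=((h[:,:,1]>100)&(h[:,:,0]>5)&(h[:,:,0]<28)&(h[:,:,2]>90)&reg).astype(np.uint8)
  print(n,blobs(m,n,.006,10)); steel=((h[:,:,1]<40)&(h[:,:,2]>140)&reg).astype(np.uint8);print(blobs(steel,n,.004,6))
  print(c)
a=cv2.imread('pics/ttop.png')[170:250,300:390];b=cv2.imread('pics/tside.png')[130:210,225:315]
cv2.imwrite('pics/t.png',cv2.resize(np.hstack([a,b]),None,fx=4.4,fy=4.4,interpolation=cv2.INTER_CUBIC))
"
```

```text
side [([265.6, 171.2], ([0.6807, -0.2248], 80.5, (np.float64(-0.038), np.float64(0.035)), 76))]
[([286.2, 142.7], ([0.6568, -0.3824], -0.0, (np.float64(-0.057), np.float64(0.063)), 81)), ([288.3, 185.8], ([0.5956, -0.1812], 0.9, (np.float64(-0.045), np.float64(0.067)), 211))]
[164.7941935  273.76608098]
top [([353.9, 200.4], ([0.675, -0.2576], 78.2, (np.float64(-0.062), np.float64(0.064)), 138))]
[([378.8, 208.7], ([0.6579, -0.3425], 76.0, (np.float64(-0.019), np.float64(0.022)), 48))]
[203.50678125 354.96796521]
```

View pics/t.png

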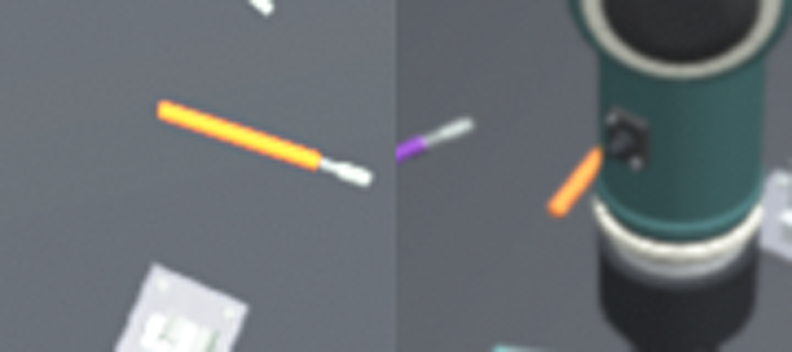

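The spatula has been knocked a few cm. Its tail is now at (160,108) and its blade at (370,178) in the left (top view) crop, with the handle centre at (0.675, -0.258) and the axis at 78°. I'll grasp near the tail, at (0.682, -0.220).

>>> servo_tool:
  series:
    - [0.1,-0.25,0,0,0,0.04,0.55]
    - [0.2,-0.5,0,0,0,0.09,0.55]
    - [0.3,-0.75,0,0,0,0.135,0.55]
    - [0.4,-1,0,0,0,0.18,0.55]
    - [0.4,-1,0,0,0,0.225,0.55]
    - [0.4,-1,0,0,0,0.25,0.55]

```text
time: 51.3
tool_pos: [0.5631, -0.0055, 0.1537]
tcp_rot: [-2.871, -1.271, 0.006]
wrist_force: [-1.4, -0.7, -0.1]
width: 0.447
grip_force: 0.0
```

>>> servo_tool:
  series:
    - [0.1,-0.25,0,0,0,0.04,0.55]
    - [0.2,-0.5,0,0,0,0.085,0.55]
    - [0.3,-0.75,0,0,0,0.13,0.55]
    - [0.4,-1,0,0,0,0.169,0.55]
    - [0.4,-1,0,0,0,0.169,0.55]
    - [0.4,-1,0,0,0,0.169,0.55]

```text
time: 51.9
tool_pos: [0.6229, -0.1545, 0.1537]
tcp_rot: [-2.44, -1.973, 0.004]
wrist_force: [-0.2, 0.9, -0.4]
width: 0.455
grip_force: 0.0
```

>>> servo_tool:
  series:
    - [0.2,-0.25,-0.2,0,0,0,0.55]
    - [0.356,-0.44,-0.4,0,0,0,0.55]
    - [0.356,-0.44,-0.5,0,0,0,0.55]
    - [0.356,-0.44,-0.5,0,0,0,0.55]
    - [0.356,-0.44,-0.5,0,0,0,0.55]

```text
time: 52.4
tool_pos: [0.6761, -0.218, 0.0801]
tcp_rot: [-2.437, -1.978, 0.002]
wrist_force: [-0.1, -0.1, 1.0]
width: 0.458
grip_force: 0.0
```

```bash
python3 -c "
from h import *
s=st();to(.682,-.220,.003,-11.8)
n='side';im=shot(n,'v.png');h=cv2.cvtColor(im,cv2.COLOR_RGB2HSV)
m=((h[:,:,1]>100)&(h[:,:,0]>5)&(h[:,:,0]<28)&(h[:,:,2]>90)).astype(np.uint8)
print([b for b in blobs(m,n,.006,10) if .55<b[1][0][0]<.8 and -.35<b[1][0][1]<-.15])
"
```

```text
t 52.4 p [ 0.6761 -0.218   0.0801] rackXY [  98.6 -351.6] yawy -11.88 tilt 0.2 q6 -0.14 F [-0.1 -0.1  1. ] M [0.01 0.06 0.02] w 38.9 g 0.0
shift [ 0.04  -0.013 -0.514] turn 0.0
[([270.0, 165.9], ([0.6745, -0.2531], 78.8, (np.float64(-0.065), np.float64(0.064)), 138))]
```

>>> servo_tool:
  series:
    - [0.04,-0.01,-0.2,0,0,0,0.55]
    - [0.04,-0.01,-0.4,0,0,0,0.55]
    - [0.04,-0.01,-0.5,0,0,0,0.55]
    - [0.04,-0.01,-0.51,0,0,0,0.55]
    - [0.04,-0.01,-0.51,0,0,0,0.55]
    - [0.04,-0.01,-0.51,0,0,0,1]
    - [0.04,-0.01,-0.51,0,0,0,1]
    - [0.04,-0.01,-0.51,0,0,0,1]
    - [0.04,-0.01,-0.51,0,0,0,1]
    - [0.04,-0.01,-0.51,0,0,0,1]
  newtons: 60

```text
time: 53.45
tool_pos: [0.685, -0.222, 0.0071]
tcp_rot: [2.438, 1.977, 0.003]
wrist_force: [-1.6, 1.5, 6.6]
width: 0.062
grip_force: 59.0
```

```bash
python3 -c "
from h import *
s=st()
"
```

```text
t 53.45 p [ 0.685  -0.222   0.0071] rackXY [ 107.3 -356. ] yawy -11.92 tilt 0.18 q6 -0.14 F [-1.6  1.5  6.6] M [0.12 0.15 0.02] w 5.2 g 59.01298340409994
```

>>> servo_tool:
  series:
    - [0,0,0.1,0,0,0,1]
    - [0,0,0.3,0,0,0,1]
    - [0,0,0.6,0,0,0,1]
    - [0,0,0.9,0,0,0,1]
    - [0,0,0.93,0,0,0,1]
    - [0,0,0.93,0,0,0,1]
  newtons: 80

```text
time: 54.05
tool_pos: [0.6854, -0.2222, 0.1484]
tcp_rot: [2.436, 1.975, 0.005]
wrist_force: [0.1, 0.7, -1.0]
width: 0.036
grip_force: 78.7
```

```bash
python3 -c "
from h import *
s=st();to(*P(-145,-20),.142,92.7)
n='side';im=shot(n,'w.png');h=cv2.cvtColor(im,cv2.COLOR_RGB2HSV)
m=((h[:,:,1]>100)&(h[:,:,0]>5)&(h[:,:,0]<28)&(h[:,:,2]>90)).astype(np.uint8)
print([b for b in blobs(m,n,s['tool_pos'][2]+.004,6) if .55<b[1][0][0]<.8 and -.35<b[1][0][1]<-.1])
"
```

```text
t 54.05 p [ 0.6854 -0.2222  0.1484] rackXY [ 107.7 -356.2] yawy -11.92 tilt 0.36 q6 -0.14 F [ 0.1  0.7 -1. ] M [ 0.11 -0.01  0.02] w 3.1 g 78.72087478637695
shift [-1.789  2.16  -0.042] turn 0.581
[([290.6, 119.9], ([0.6232, -0.3104], -79.2, (np.float64(-0.057), np.float64(0.069)), 384)), ([272.5, 125.0], ([0.6685, -0.2711], 76.4, (np.float64(-0.039), np.float64(0.033)), 66)), ([259.2, 138.6], ([0.687, -0.1981], 87.3, (np.float64(-0.013), np.float64(0.012)), 31))]
```

>>> servo_tool:
  series:
    - [-0.1,0.12,0.03,0,0,0.045,1]
    - [-0.2,0.24,0.03,0,0,0.09,1]
    - [-0.3,0.36,0.03,0,0,0.135,1]
    - [-0.4,0.48,0.03,0,0,0.18,1]
    - [-0.5,0.6,0.03,0,0,0.225,1]
    - [-0.6,0.72,0.03,0,0,0.27,1]
    - [-0.6,0.72,0.03,0,0,0.3,1]
    - [-0.6,0.72,0.03,0,0,0.3,1]
  newtons: 60

```text
time: 54.9
tool_pos: [0.5912, -0.1125, 0.1461]
tcp_rot: [-1.272, -2.867, 0.002]
wrist_force: [1.0, -0.3, -0.9]
width: 0.04
grip_force: 78.7
```

>>> servo_tool:
  series:
    - [-0.1,0.12,0,0,0,0.045,1]
    - [-0.2,0.24,0,0,0,0.09,1]
    - [-0.3,0.36,0,0,0,0.135,1]
    - [-0.4,0.48,0,0,0,0.18,1]
    - [-0.5,0.6,0,0,0,0.225,1]
    - [-0.6,0.72,0,0,0,0.27,1]
    - [-0.6,0.72,0,0,0,0.281,1]
    - [-0.6,0.72,0,0,0,0.281,1]

```text
time: 55.7
tool_pos: [0.5024, -0.0052, 0.1475]
tcp_rot: [0.071, -3.138, -0.0]
wrist_force: [-0.0, -0.2, -0.1]
width: 0.036
grip_force: 78.7
```

>>> servo_tool:
  series:
    - [-0.2,0.24,0,0,0,0,1]
    - [-0.4,0.48,0,0,0,0,1]
    - [-0.589,0.72,0,0,0,0,1]
    - [-0.589,0.72,0,0,0,0,1]
    - [-0.589,0.72,0,0,0,0,1]
    - [-0.589,0.72,0,0,0,0,1]

```text
time: 56.3
tool_pos: [0.4161, 0.1019, 0.1488]
tcp_rot: [-0.071, 3.14, -0.001]
wrist_force: [0.1, 0.1, -0.9]
width: 0.036
grip_force: 78.7
```

```bash
python3 -c "
from h import *
s=st();to(*P(-145,-20),.142,92.7)
for n in ('side','top'):
  im=shot(n,'x'+n+'.png');h=cv2.cvtColor(im,cv2.COLOR_RGB2HSV)
  m=((h[:,:,1]>130)&(h[:,:,0]>5)&(h[:,:,0]<28)&(h[:,:,2]>90)).astype(np.uint8)
  print(n,[b for b in blobs(m,n,s['tool_pos'][2]-.003,6) if .3<b[1][0][0]<.8 and .0<b[1][0][1]<.3])
"
```

```text
t 56.3 p [0.4161 0.1019 0.1488] rackXY [-146.   -19.8] yawy 92.57 tilt 0.03 q6 -1.43 F [ 0.1  0.1 -0.9] M [-0.04 -0.02  0.03] w 3.1 g 78.68408292531967
shift [ 0.007 -0.001 -0.045] turn 0.001
side [([309.5, 232.4], ([0.4675, 0.1055], 4.6, (np.float64(-0.039), np.float64(0.045)), 144)), ([338.9, 237.0], ([0.398, 0.1013], 11.0, (np.float64(-0.007), np.float64(0.009)), 34)), ([283.1, 238.5], ([0.5226, 0.1399], 2.4, (np.float64(-0.038), np.float64(0.034)), 35)), ([269.0, 289.2], ([0.514, 0.2832], 1.6, (np.float64(-0.046), np.float64(0.038)), 60))]
top [([199.8, 212.4], ([0.5401, 0.2074], 3.2, (np.float64(-0.017), np.float64(0.016)), 32)), ([249.4, 226.7], ([0.5172, 0.0594], 1.9, (np.float64(-0.045), np.float64(0.046)), 84)), ([229.2, 268.5], ([0.3922, 0.0985], 20.4, (np.float64(-0.005), np.float64(0.004)), 8))]
```

>>> servo_tool:
  series:
    - [0,0,-0.25,0,0,0,1]
    - [0,0,-0.5,0,0,0,1]
    - [0,0,-0.545,0,0,0,1]
    - [0,0,-0.545,0,0,0,1]
    - [0.1,0.004,-0.545,0,0,0,1]
    - [0.2,0.008,-0.545,0,0,0,1]
    - [0.3,0.013,-0.545,0,0,0,1]
    - [0.35,0.016,-0.545,0,0,0,1]
    - [0.35,0.016,-0.545,0,0,0,1]

```text
time: 57.3
tool_pos: [0.47, 0.1052, 0.0679]
tcp_rot: [-0.073, 3.139, 0.0]
wrist_force: [-0.3, -0.5, -0.5]
width: 0.032
grip_force: 78.7
```

```bash
python3 -c "
from h import *
s=st()
n='side';im=shot(n,'y.png');h=cv2.cvtColor(im,cv2.COLOR_RGB2HSV)
m=((h[:,:,1]>130)&(h[:,:,0]>5)&(h[:,:,0]<28)&(h[:,:,2]>90)).astype(np.uint8)
print(n,[b for b in blobs(m,n,s['tool_pos'][2]-.0,6) if .3<b[1][0][0]<.8 and .0<b[1][0][1]<.3])
"
```

```text
t 57.3 p [0.47   0.1052 0.0679] rackXY [-91.9 -19.1] yawy 92.66 tilt 0.12 q6 -1.45 F [-0.3 -0.5 -0.5] M [-0.01  0.07 -0.05] w 2.7 g 78.68322517722845
side [([274.9, 237.0], ([0.562, 0.0772], 2.3, (np.float64(-0.019), np.float64(0.015)), 17)), ([293.5, 240.4], ([0.5132, 0.0756], 4.3, (np.float64(-0.012), np.float64(0.011)), 10)), ([286.1, 249.8], ([0.5233, 0.11], 3.0, (np.float64(-0.041), np.float64(0.043)), 142)), ([314.7, 254.9], ([0.451, 0.1069], 12.2, (np.float64(-0.008), np.float64(0.009)), 33)), ([265.2, 288.5], ([0.5402, 0.2335], 1.6, (np.float64(-0.04), np.float64(0.032)), 48))]
```

>>> servo_tool:
  series:
    - [0.08,0.002,-0.01,0,0,0,1]
    - [0.15,0.005,-0.01,0,0,0,1]
    - [0.2,0.007,-0.02,0,0,0,1]
    - [0.23,0.009,-0.025,0,0,0,1]
    - [0.23,0.009,-0.03,0,0,0,1]
    - [0.23,0.009,-0.03,0,0,0,1]

```text
time: 57.95
tool_pos: [0.5025, 0.1063, 0.0626]
tcp_rot: [-0.073, 3.14, 0.0]
wrist_force: [1.2, 0.4, 0.7]
width: 0.039
grip_force: 79.3
```

```bash
python3 -c "
from h import *
s=st()
n='side';im=shot(n,'y.png');h=cv2.cvtColor(im,cv2.COLOR_RGB2HSV)
m=((h[:,:,1]>130)&(h[:,:,0]>5)&(h[:,:,0]<28)&(h[:,:,2]>90)).astype(np.uint8)
print(n,[b for b in blobs(m,n,.062,6) if .3<b[1][0][0]<.8 and .0<b[1][0][1]<.3])
"
```

```text
t 57.95 p [0.5025 0.1063 0.0626] rackXY [-59.5 -19.5] yawy 92.67 tilt 0.02 q6 -1.46 F [1.2 0.4 0.7] M [ 0.02 -0.17 -0.01] w 3.3 g 79.26417544484138
side [([276.9, 237.3], ([0.5583, 0.0721], 3.0, (np.float64(-0.022), np.float64(0.021)), 21)), ([276.8, 249.0], ([0.5478, 0.1089], 1.7, (np.float64(-0.033), np.float64(0.035)), 120)), ([301.9, 253.9], ([0.4833, 0.1077], -10.1, (np.float64(-0.008), np.float64(0.009)), 28)), ([269.4, 289.3], ([0.5315, 0.2294], 1.8, (np.float64(-0.05), np.float64(0.043)), 62))]
```

>>> servo_tool:
  series:
    - [0.02,0.001,0,0,0,0,1]
    - [0.04,0.002,0,0,0,0,1]
    - [0.05,0.002,0,0,0,0,1]
    - [0.06,0.003,0,0,0,0,1]
    - [0.06,0.003,0,0,0,0,1]

```text
time: 58.5
tool_pos: [0.5091, 0.1066, 0.0623]
tcp_rot: [0.073, -3.136, 0.001]
wrist_force: [-6.6, 0.2, 7.6]
width: 0.036
grip_force: 82.2
```

```bash
python3 -c "
from h import *
s=st()
"
```

```text
t 58.5 p [0.5091 0.1066 0.0623] rackXY [-52.8 -19.5] yawy 92.67 tilt 0.28 q6 -1.46 F [-6.6  0.2  7.6] M [-0.    1.14 -0.01] w 3.0 g 82.24883738905191
```

>>> servo_tool:
  series:
    - [-0.01,0,0,0,0,0,0.7]
    - [-0.01,0,0,0,0,0,0.7]
    - [-0.01,0,0,0,0,0,0.7]
    - [-0.01,0,0.2,0,0,0,0.7]
    - [-0.01,0,0.5,0,0,0,0.7]
    - [-0.01,0,0.6,0,0,0,0.7]
    - [-0.2,0.3,0.6,0,0,-0.05,0.65]
    - [-0.4,0.6,0.6,0,0,-0.1,0.65]
    - [-0.6,0.9,0.6,0,0,-0.15,0.65]
    - [-0.617,0.9,0.6,0,0,-0.2,0.65]
    - [-0.617,0.9,0.6,0,0,-0.25,0.65]
    - [-0.617,0.9,0.6,0,0,-0.3,0.65]
    - [-0.617,0.9,0.6,0,0,-0.35,0.65]
    - [-0.617,0.9,0.6,0,0,-0.4,0.65]
    - [-0.617,0.9,0.6,0,0,-0.45,0.65]
    - [-0.617,0.9,0.6,0,0,-0.5,0.65]
    - [-0.617,0.9,0.6,0,0,-0.5,0.65]
  newtons: 30

```text
time: 60.2
tool_pos: [0.4188, 0.2418, 0.1523]
tcp_rot: [2.175, 2.266, 0.0]
wrist_force: [-0.4, -0.2, 0.5]
width: 0.352
grip_force: 0.0
```

```bash
python3 -c "
from h import *
s=st();to(.4162,.2795,.0135,2.7)
for n in('side','top'):
  im=shot(n,'z'+n+'.png');h=cv2.cvtColor(im,cv2.COLOR_RGB2HSV)
  m=((h[:,:,1]>110)&(((h[:,:,0]>5)&(h[:,:,0]<28))|((h[:,:,0]>102)&(h[:,:,0]<126)))&(h[:,:,2]>70)).astype(np.uint8)
  for b in blobs(m,n,.062,8):
    p=np.array(b[1][0]);a=np.radians(b[1][1]);d=np.array([np.cos(a),np.sin(a)])
    if .45<p[0]<.65 and -.02<p[1]<.3: t=p+d*b[1][2][0];print(n,b[0],'tailXY',((U@t-X0)*1e3).round(1),((V@t-Y0)*1e3).round(1),b[1][1:])
  m=((((h[:,:,0]<5)|(h[:,:,0]>175))&(h[:,:,1]>150)&(h[:,:,2]>90))).astype(np.uint8)
  print([b for b in blobs(m,n,.024,8) if .3<b[1][0][0]<.6 and -.2<b[1][0][1]<.4])
"
```

```text
t 60.2 p [0.4188 0.2418 0.1523] rackXY [-136.7  119.8] yawy 2.35 tilt 0.01 q6 0.43 F [-0.4 -0.2  0.5] M [-0.06  0.04  0.01] w 29.9 g 0.0
shift [-0.017  0.251 -0.925] turn 0.002
side [285.8, 226.4] tailXY -61.7 -96.7 (1.2, (np.float64(-0.042), np.float64(0.042)), 145)
side [284.0, 238.4] tailXY -68.0 -56.4 (2.3, (np.float64(-0.044), np.float64(0.043)), 98)
side [274.9, 248.6] tailXY -40.1 -17.8 (0.3, (np.float64(-0.031), np.float64(0.03)), 111)
side [300.3, 253.9] tailXY -78.6 -10.4 (-53.5, (np.float64(-0.007), np.float64(0.007)), 14)
side [270.6, 289.4] tailXY -78.5 101.7 (2.5, (np.float64(-0.051), np.float64(0.048)), 141)
[([311.9, 326.7], ([0.4173, 0.2763], -88.2, (np.float64(-0.021), np.float64(0.021)), 66))]
top [198.5, 222.2] tailXY -79.4 97.6 (2.6, (np.float64(-0.05), np.float64(0.049)), 95)
top [237.6, 227.3] tailXY -79.4 -22.7 (0.1, (np.float64(-0.044), np.float64(0.055)), 58)
top [249.5, 226.3] tailXY -81.6 -61.0 (2.8, (np.float64(-0.052), np.float64(0.049)), 95)
top [263.5, 217.1] tailXY -25.2 -103.4 (6.7, (np.float64(-0.028), np.float64(0.019)), 43)
top [236.0, 220.5] tailXY -25.8 -18.8 (8.6, (np.float64(-0.011), np.float64(0.011)), 8)
top [235.0, 229.5] tailXY -54.1 -18.7 (8.6, (np.float64(-0.011), np.float64(0.011)), 8)
top [262.4, 231.3] tailXY -62.5 -105.7 (13.0, (np.float64(-0.021), np.float64(0.017)), 26)
top [261.4, 241.5] tailXY -80.4 -105.6 (33.0, (np.float64(-0.008), np.float64(0.012)), 15)
[([182.3, 256.1], ([0.42, 0.2656], 71.5, (np.float64(-0.008), np.float64(0.007)), 11)), ([276.8, 264.7], ([0.4319, -0.0318], -84.9, (np.float64(-0.018), np.float64(0.019)), 45))]
```

All the tails are at X≈-80. Shut the gate.

>>> servo_tool:
  series:
    - [-0.015,0.25,0,0,0,0,0.65]
    - [-0.015,0.25,-0.2,0,0,0,0.65]
    - [-0.015,0.25,-0.5,0,0,0,0.65]
    - [-0.015,0.25,-0.8,0,0,0,0.65]
    - [-0.015,0.25,-0.915,0,0,0,0.65]
    - [-0.015,0.25,-0.915,0,0,0,0.65]
    - [-0.015,0.25,-0.915,0,0,0,1]
    - [-0.015,0.25,-0.915,0,0,0,1]
    - [-0.015,0.25,-0.915,0,0,0,1]
    - [-0.015,0.25,-0.915,0,0,0,1]
  newtons: 30

```text
time: 61.3
tool_pos: [0.4166, 0.2797, 0.0165]
tcp_rot: [-2.169, -2.273, -0.002]
wrist_force: [-3.9, 0.1, 2.4]
width: 0.099
grip_force: 30.0
```

```bash
python3 -c "
from h import *
s=st()
"
```

```text
t 61.3 p [0.4166 0.2797 0.0165] rackXY [-137.1  157.8] yawy 2.68 tilt 0.08 q6 0.49 F [-3.9  0.1  2.4] M [0.09 0.56 0.02] w 8.4 g 30.027451515197754
```

>>> servo_tool:
  series:
    - [0.013,0.001,0.044,0,0,0,1]
    - [0.033,0.002,0.085,0,0,0,1]
    - [0.059,0.003,0.123,0,0,0,1]
    - [0.09,0.004,0.157,0,0,0,1]
    - [0.126,0.006,0.186,0,0,0,1]
    - [0.166,0.008,0.209,0,0,0,1]
    - [0.209,0.01,0.226,0,0,0,1]
    - [0.253,0.012,0.236,0,0,0,1]
    - [0.3,0.014,0.24,0,0,0,1]
    - [0.31,0.015,0.24,0,0,0,1]
    - [0.31,0.015,0.24,0,0,0,1]

```text
time: 62.4
tool_pos: [0.4605, 0.2816, 0.0529]
tcp_rot: [-2.167, -2.269, 0.008]
wrist_force: [-12.6, 1.0, 10.6]
width: 0.099
grip_force: 30.4
```

```bash
python3 -c "
from h import *
s=st()
"
```

```text
t 62.4 p [0.4605 0.2816 0.0529] rackXY [-93.1 157.5] yawy 2.62 tilt 0.36 q6 0.45 F [-12.6   1.   10.6] M [ 0.29  2.36 -0.03] w 8.4 g 30.369595885276794
```

>>> servo_tool:
  series:
    - [0,0,0,0,0,0,0.6]
    - [0,0,0,0,0,0,0.6]
    - [0,0,0,0,0,0,0.6]
    - [0,0,0.3,0,0,0,0.6]
    - [0,0,0.6,0,0,0,0.6]
    - [0,0,0.9,0,0,0,0.6]
    - [-0.3,0.6,0.95,0,0,0,0.6]
    - [-0.4,1,0.95,0,0,0,0.6]
    - [-0.4,1,0.95,0,0,0,0.6]
    - [-0.4,1,0.95,0,0,0,0.6]
    - [-0.4,1,0.95,0,0,0,0.6]

```text
time: 63.5
tool_pos: [0.4026, 0.4331, 0.194]
tcp_rot: [2.165, 2.276, 0.001]
wrist_force: [-0.0, 0.4, -0.3]
width: 0.398
grip_force: 0.0
```

```bash
python3 -c "
from h import *
s=st()
for n in('top','side'):
  im=shot(n,'end'+n+'.png');h=cv2.cvtColor(im,cv2.COLOR_RGB2HSV)
  m=((((h[:,:,0]<5)|(h[:,:,0]>175))&(h[:,:,1]>150)&(h[:,:,2]>90))).astype(np.uint8)
  print(n,[b for b in blobs(m,n,.06,8) if .3<b[1][0][0]<.6 and -.2<b[1][0][1]<.4])
  m=((h[:,:,1]>110)&(((h[:,:,0]>5)&(h[:,:,0]<28))|((h[:,:,0]>102)&(h[:,:,0]<126)))&(h[:,:,2]>70)).astype(np.uint8)
  for b in blobs(m,n,.062,8):
    p=np.array(b[1][0]);a=np.radians(b[1][1]);d=np.array([np.cos(a),np.sin(a)])
    if .45<p[0]<.65 and -.02<p[1]<.3: t=p+d*b[1][2][0];print(n,'tailXY',((U@t-X0)*1e3).round(1),((V@t-Y0)*1e3).round(1))
"
```

```text
t 63.5 p [0.4026 0.4331 0.194 ] rackXY [-143.8  311.6] yawy 2.85 tilt 0.05 q6 0.73 F [-0.   0.4 -0.3] M [-0.02  0.02 -0.02] w 33.8 g 0.0
top [([177.3, 240.7], ([0.4614, 0.2802], -87.2, (np.float64(-0.02), np.float64(0.021)), 46)), ([279.1, 249.4], ([0.4755, -0.0329], -87.8, (np.float64(-0.019), np.float64(0.018)), 48))]
top tailXY -79.4 97.6
top tailXY -78.7 -22.6
top tailXY -81.6 -61.0
top tailXY -24.8 -103.8
top tailXY -25.8 -18.8
top tailXY -54.1 -18.7
top tailXY -50.1 -98.3
top tailXY -62.9 -105.1
top tailXY -80.5 -105.5
side []
side tailXY -11.1 -56.5
side tailXY -22.6 -17.9
side tailXY -52.9 101.7
```

```bash
python3 -c "
from workcell import bot
print(bot.finish_job())"
```

```text
the job is handed in; nothing more can be done
None
```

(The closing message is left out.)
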